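# Hold the try square home in the corner of a new sand tray

### The job

Lift the stone out of the corner of the half-built sand tray and put it down in the empty wooden stone tray. Then lay the try square flat on the plywood inside that corner and press it home, its two outer faces touching the two rails, the dark wooden stock along the side rail and the steel blade along the back rail. Finish while the gripper still holds it pressed firmly and squarely against both rails; leave everything else where it is.

Things in the scene. Friction and masses are not known exactly. Their poses are not given: they have to be found in the camera images.
- tray_corner: half-built corner of a shallow tray, fixed to the table: plywood floor 188x188 mm, 6 mm thick, with two pale wooden rails at a right angle, open toward the robot and the right. Origin: at table height under the inner corner of the two rails; z up. The floor inside runs from the origin to x = -170 mm and y = -170 mm.
- side_rail: pale wooden rail of that corner, inner face in the plane y = 0 of tray_corner, running from x = 0 to x = -170 mm; 18 mm thick (toward +y), from 6 to 21 mm above the table. Its own origin and axes are those of tray_corner.
- back_rail: pale wooden rail of that corner, inner face in the plane x = 0 of tray_corner, running from y = +18 mm to y = -170 mm; 18 mm thick (toward +x), from 6 to 21 mm above the table. Its own origin and axes are those of tray_corner.
- inner_corner (a point): point on top of the plywood floor (6 mm above the table) where the inner faces of both rails meet. Plywood and rails are stiff and grip the square (friction coefficient roughly 1): part of a push toward one rail is carried by the plywood and the other rail, so lean on each rail with some 5 to 15 N and only lightly on the plywood
- square: loose L-shaped try square lying flat, about 0.18 kg: dark wooden stock 115 mm long (own x), 20 wide, 32 high; steel blade 140 mm long (own y), 28 wide, from 6 to 11 mm above the underside. Origin: underside, centre of the 115x140 mm outline; z up. Outer faces: stock at y = +70, blade (and stock end) at x = +57.5 mm. In the tray corner its axes point the same ways as tray_corner's.
- heel (a point): outer corner of the square, at its underside: x = +57.5, y = +70 mm in the square's frame
- stock_mid (a point): a point to grip the stock from above, across its 20 mm width (its own y): middle of its width, 65 mm from the heel along the stock, 26 mm above the underside. Gripped only by its upper 12 mm, the stock keeps the fingers above the rails, whose tops are 15 mm above the plywood.
- stone: jagged grey-green stone, 30x82x36 mm (own x, y, z), about 0.12 kg, lying in the inner corner on the plywood, long axis pointing roughly into the corner. Origin: centre of its underside. Grip it across the 30 mm width (its own x).
- stone_tray: empty low wooden tray, fixed to the table, 130x160x24 mm outside (own x, y, z), walls 6 mm thick, floor about 6 mm thick. Origin: centre of its underside; z up.
- hake_brush: bystander: flat wide brush, 82x37x9 mm, lying on the table; origin at the centre of its underside
- pebble: bystander: brown rock, 30x60x24 mm, lying on the table; origin at the centre of its underside
- jar: bystander: white jar with a cork lid, 44 mm across, 70 mm tall; origin at the centre of its underside
- stock_end (a point): far end of the stock's outer face, 115 mm from the heel, 8.5 mm above the underside
- blade_end (a point): far end of the blade's outer edge, 140 mm from the heel, 8.5 mm above the underside
Things that resemble listed ones, but are neither listed nor needed, are in the scene too. What is shaped like the stone but yellow is not meant.

How it is judged:
By the outcome, as a careful person would: the job done as asked, in the order asked, and still so for the second after the job is handed in, while the arm keeps its last pose, push and grip.
It also fails if it takes over 72 s, if anything falls off the work surface, if the arm or the gripper's body presses on something with over 40 N, if the wrist force passes 120 N, or if a joint passes its speed limit or range.

### The arm

A 6-joint arm with a two-finger parallel gripper is mounted at the origin on a cart in front of the work surface, level with it; the furniture and walls round the work are solid. World frame = base frame: x ahead of the robot, y to its left, z up, the work surface at z = 0. Lengths are in mm, angles in rad, forces in N, time in s.
With the tool pointing down it reaches from about 350 to 975 mm from the base axis. Payload 7.1 kg.
Tool frame: the origin (TCP) lies at the very end of the fingers, on their centre line; the grasp point (between the pads) lies 19 mm behind it; y points along the fingers, x is the direction in which the jaws open and shut, and the axes are right-handed (so a half turn about y gives the same grasp; the last joint's range is limited). The gripper opens to 88 mm and grips with 3 to 60 N. Pads are 20 mm wide; open, the fingers measure 115 mm over their backs; the gripper's body (75 mm by 178 mm) begins 61 mm behind the grasp point.
Start: joints at [1.284, 0.423, 1.63, -0, 1.089, -0.019], TCP at [165.35, 602.714, 222.675] pointing down, gripper open.
Joint ranges: [-3, 3], [-0.9, 2.11], [0.09, 2.58], [-1.31, 4.45], [0.11, 2.69], [-2.54, 2.54]. Speed limits (rad/s): [2.39, 2.39, 3.01, 3.14, 3.14, 3.14].

### API

Orientations are given as a rotation vector (axis times angle).
In Python, from workcell import ctrl gives the robot as it stands. The module is installed in compiled form; this text tells all that it offers.
- The arm moves only by the tool jog_arm, never from a script. Its argument "steps" is a list of rows, each an object with "turn": the turn, a rotation vector about the world's x, y, z scaled (see below), a list of three; "dp": the shift along the world's x, y, z scaled (see below), a list of three; "claw": the opening, from 0 (shut) to 1 (fully open). In form: [{"turn": [wx, wy, wz], "dp": [x, y, z], "claw": claw}, ...]. A call has 1 to 12 rows; each row is the pose to reach, as a shift and turn from the pose measured when the call began, turning the shorter way round; what a row does not reach only later rows make up. The controller multiplies each number of a shift by 80 mm and each number of a turn by pi rad. A row lasts 1/12 s, in which the tool goes at most 41.7 mm and 7.16 degrees, less where a joint would pass 70% of its speed; a pose out of reach is approached as far as the arm can. A call with a number of a shift or a turn outside -1 to 1 is refused whole. A call with a gripper value outside its range is refused whole. The fingers move at their own pace and stop on an object; the grip force is fixed at half the most. Time passes only in rows, so rows that repeat a pose let the fingers close. It gives the time, the measured TCP pose, the force and the opening at its end, in the units of the state.
- ctrl.get_obs(): the state, without advancing time (a new reading comes with each control period).
- ctrl.get_image(name): name is "side" or "top"; returns a dict with "img" (400x640x3 uint8, red, green, blue), "range_z" (400x640 float32, mm along the optical axis (not along the pixel's ray), 0 where there is no reading), "fovy" (degrees; the focal length in pixels is half the picture's height over the tangent of half this angle, whatever the lens; pixels are square), "cx", "cy" (the principal point, pixels), "dist_coeffs" ([k1, k2, p1, p2, k3] as OpenCV has them; the pictures are not rectified), "camera_from_world" (4x4, takes a point from world to camera coordinates). Camera axes: x right, y down, z forward; pixel columns grow to the right and rows downward; lengths in mm; the calibration is good to about 2 mm. A picture is of the moment at which its call begins.
- ctrl.close_job(): hands the job in, once; it reports no verdict.
The state is a dict: "t": time; "qpos": joint angles; "qvel": joint speeds; "joint_torque": joint torques, N m; "ee_pos": TCP position; "orientation": TCP orientation; "ft_force": force on the tool from outside, world axes, zero at the start; "moment": the same for the moment, N m; "width": finger opening in mm.
Only numpy, scipy, OpenCV 4.12 (cv2) and the standard library are available. Lean on these libraries where they do the work, as an engineer would, in place of code of your own. Each camera call takes 0.05 s, during which the arm holds its last target.

## Working session

There is one attempt and no reset: what is moved stays moved. The work goes in short steps, Python scripts to look and compute and a tool call to move; the robot and the scene stay as the last step left them, time stands still between calls to the robot, and variables do not carry over. Pictures are saved under pics/ and viewed, and the job is handed in when it is done.

Besides the shell and the picture viewer there is one more tool, called after "Request:" as name([rows], argument=value, ...), one row to a line, values as JSON. jog_arm: Moves the arm, as the interface text tells. Its arguments: {"type":"object","properties":{"steps":{"type":"array","items":{"type":"object","properties":{"turn":{"type":"array","items":{"type":"number"}},"dp":{"type":"array","items":{"type":"number"}},"claw":{"type":"number"}}}}},"required":["steps"]}

```bash
mkdir -p pics; cat > h.py <<'E'
import numpy as np, cv2
from workcell import ctrl
def grab(name):
    d=ctrl.get_image(name); h,w=d["img"].shape[:2]
    f=h/2/np.tan(np.radians(d["fovy"])/2)
    d["K"]=np.array([[f,0,d["cx"]],[0,f,d["cy"]],[0,0,1.]]); d["D"]=np.array(d["dist_coeffs"],float)
    d["T"]=np.array(d["camera_from_world"]); return d
def ray(d,uv):
    n=cv2.undistortPoints(np.array(uv,float).reshape(-1,1,2),d["K"],d["D"]).reshape(-1,2)
    R=d["T"][:3,:3];c=-R.T@d["T"][:3,3]
    return c,np.c_[n,np.ones(len(n))]@R
def onz(d,uv,z):
    c,v=ray(d,uv); return c+v*((z-c[2])/v[:,2])[:,None]
def depth(d,uv):
    c,v=ray(d,uv); uv=np.array(uv,int).reshape(-1,2)
    return c+v*d["range_z"][uv[:,1],uv[:,0]][:,None]
def cloud(d):
    h,w=d["img"].shape[:2]; u,v=np.meshgrid(np.arange(w),np.arange(h))
    return depth(d,np.c_[u.ravel(),v.ravel()]).reshape(h,w,3)
def proj(d,P):
    P=np.array(P,float).reshape(-1,3); r=cv2.Rodrigues(d["T"][:3,:3])[0]
    return cv2.projectPoints(P,r,d["T"][:3,3],d["K"],d["D"])[0].reshape(-1,2)
E
python3 - <<'E'
from h import *
import pickle
for n in("side","top"):
    d=grab(n); cv2.imwrite(f"pics/{n}0.png",d["img"][:,:,::-1]); pickle.dump(d,open(n+"0.pkl","wb"))
    print(n,d["fovy"],d["dist_coeffs"],-d["T"][:3,:3].T@d["T"][:3,3])
print(ctrl.get_obs())
E
```

```text
side 44.10830040452414 [-0.08143916  0.          0.          0.          0.        ] [ 572.15518978 1304.81276796  914.95040336]
top 44.7974850705664 [-0.03590915  0.          0.          0.          0.        ] [ 296.36279379   59.34146028 1387.84909034]
{'t': 0.1, 'qpos': array([ 1.28401754e+00,  4.23742765e-01,  1.63058802e+00,  2.12125838e-05,
        1.08860392e+00, -1.89910442e-02]), 'qvel': array([ 0.00184538, -0.00091692,  0.00034664, -0.00153836,  0.00181421,
       -0.00067053]), 'joint_torque': array([ 2.05149713e-04, -5.45615995e+01, -2.74323750e+01,  6.44283299e-02,
        1.88672292e-02, -5.14971430e-05]), 'ee_pos': array([165.19964957, 602.26362187, 222.00299553]), 'orientation': array([-1.32485864, -1.00889672,  1.01071777]), 'ft_force': array([0.76430357, 0.66495688, 0.54326524]), 'moment': array([-0.01364468, -0.02815861, -0.02380799]), 'width': 88.00415678204934}
```

View pics/side0.png

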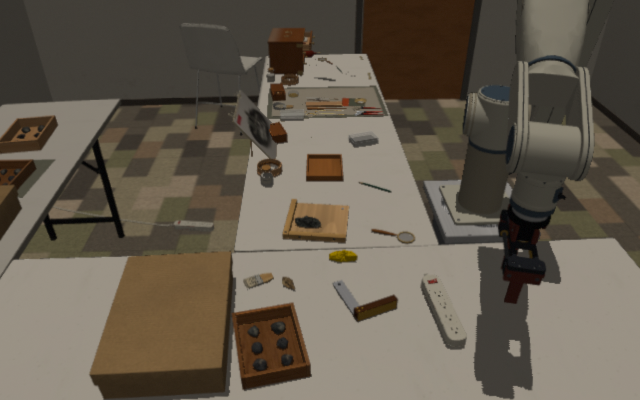

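View pics/top0.png

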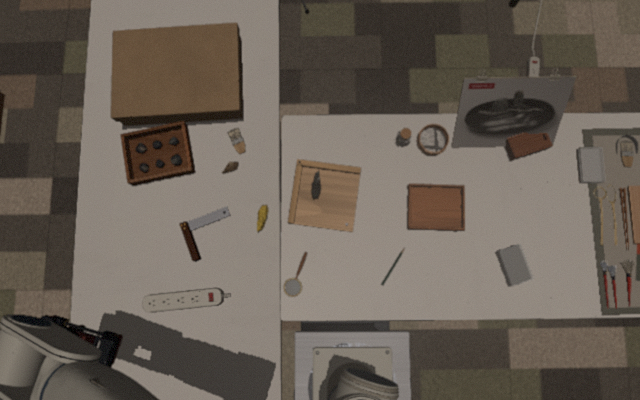

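```bash
python3 - <<'E'
import pickle
from h import *
t=pickle.load(open("top0.pkl","rb"));s=pickle.load(open("side0.pkl","rb"))
def crop(d,x0,y0,x1,y1,k,n): cv2.imwrite(f"pics/{n}.png",cv2.resize(d["img"][y0:y1,x0:x1,::-1],None,fx=k,fy=k,interpolation=cv2.INTER_CUBIC))
crop(t,280,150,380,240,6,"tcorner"); crop(t,165,190,275,270,6,"tsq")
crop(s,270,190,365,250,8,"scorner"); crop(s,320,240,420,330,6,"ssq")
print(depth(t,[(359,196),(316,186),(200,222),(190,235),(435,207),(282,260),(200,265),(320,210)]))
E
```

```text
[[ 5.31371722e+02 -2.80041257e+01  1.85049013e+00]
 [ 5.55507329e+02  9.54054763e+01  3.63334967e+01]
 [ 4.58884428e+02  4.30452665e+02  9.22201856e+00]
 [ 4.19982402e+02  4.52883063e+02  2.74523788e+01]
 [ 4.96544769e+02 -2.45468507e+02  5.32392512e+00]
 [ 3.49334009e+02  1.94804659e+02 -4.81251618e+00]
 [ 3.36440077e+02  4.29082664e+02 -3.49786908e-01]
 [ 4.90559453e+02  8.50348986e+01  8.86652652e+00]]
```

View pics/tcorner.png

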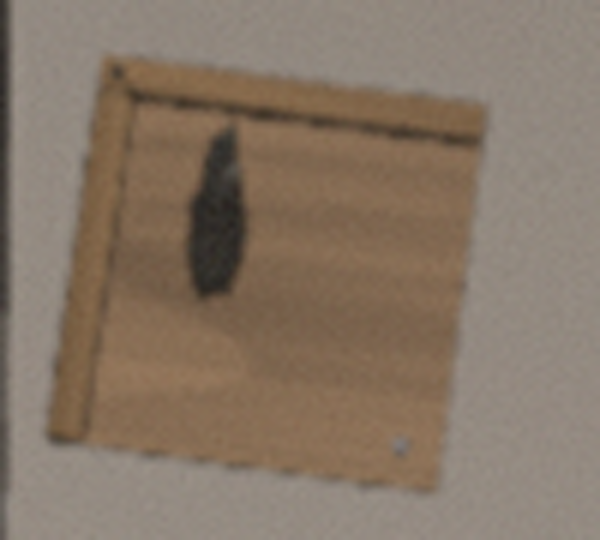

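View pics/tsq.png

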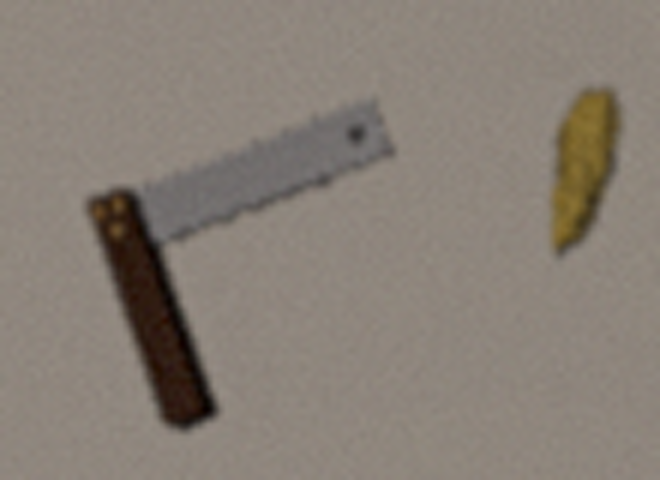

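View pics/scorner.png

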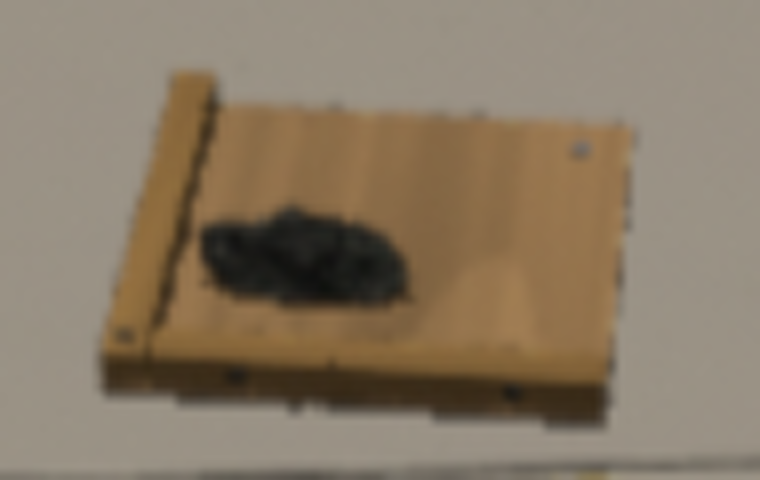

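View pics/ssq.png

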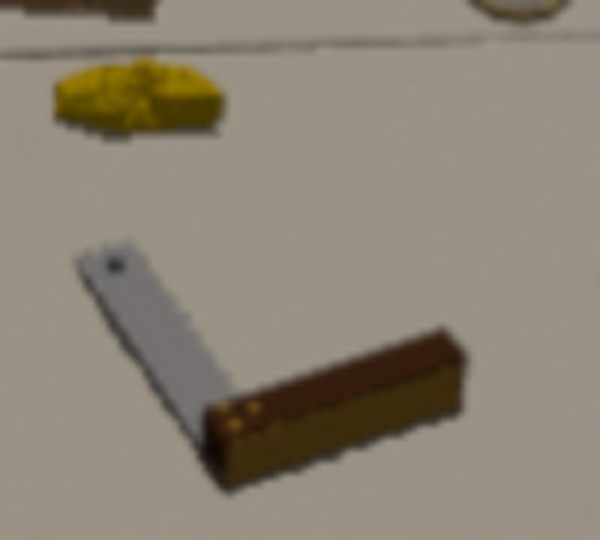

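```bash
cat > m.py <<'E'
import pickle
from h import *
t=pickle.load(open("top0.pkl","rb"));s=pickle.load(open("side0.pkl","rb"))
def darkline(d,a,b,half=3,sub=0.25):
    """points of min intensity along perpendiculars of segment a-b (pixels)"""
    g=cv2.GaussianBlur(cv2.cvtColor(d["img"],cv2.COLOR_RGB2GRAY),(0,0),0.7).astype(np.float32)
    a=np.array(a,float);b=np.array(b,float);u=(b-a)/np.linalg.norm(b-a);n=np.array([-u[1],u[0]])
    o=np.arange(-half,half+.01,sub);out=[]
    for k in np.linspace(.1,.9,40):
        p=a+k*(b-a)+o[:,None]*n
        v=cv2.remap(g,p[:,0].astype(np.float32),p[:,1].astype(np.float32),cv2.INTER_CUBIC).ravel()
        out.append(p[v.argmin()])
    return np.array(out)
def fit(P):
    P=P[:,:2].astype(np.float32)
    l=cv2.fitLine(P,cv2.DIST_HUBER,0,.01,.01).ravel();return l[2:],l[:2]
def inter(l1,l2):
    k=np.linalg.solve(np.c_[l1[1],-l2[1]],l2[0]-l1[0]);return l1[0]+k[0]*l1[1]
E
python3 - <<'E'
from m import *
c=lambda x,y:(280+(x+.5)/6-.5,150+(y+.5)/6-.5)
B=darkline(t,c(130,97),c(478,140)); S=darkline(t,c(130,97),c(88,430))
for z in(6,13.5,21):
    lb=fit(onz(t,B,z));ls=fit(onz(t,S,z));print(z,"corner",inter(lb,ls),"angles",np.degrees(np.arctan2(lb[1][1],lb[1][0])),np.degrees(np.arctan2(ls[1][1],ls[1][0])))
# side view back-rail inner edge
c2=lambda x,y:(270+(x+.5)/8-.5,190+(y+.5)/8-.5)
B2=darkline(s,c2(150,345),c2(214,100))
l=fit(onz(s,B2,13.5));print("side back inner",l,np.degrees(np.arctan2(l[1][1],l[1][0])))
cor=inter(fit(onz(t,B,13.5)),fit(onz(t,S,13.5)))
n=np.array([-l[1][1],l[1][0]]);print("offset of corner from side's line",(cor-l[0])@n)
# stone etc by cloud
for nm,d in(("top",t),("side",s)):
    C=cloud(d);im=d["img"].astype(int);hsv=cv2.cvtColor(d["img"],cv2.COLOR_RGB2HSV)
    def stats(name,m):
        m=cv2.morphologyEx(m.astype(np.uint8),cv2.MORPH_OPEN,np.ones((2,2)))
        ys,xs=np.nonzero(m);P=C[ys,xs]
        print(nm,name,len(P),"z pct",np.percentile(P[:,2],[2,10,50,90,98]).round(1),"px",xs.min(),xs.max(),ys.min(),ys.max()); return P,m
    roi=lambda x0,x1,y0,y1:(C[...,0]>x0)&(C[...,0]<x1)&(C[...,1]>y0)&(C[...,1]<y1)
    mx=im.max(2)
    P,m=stats("stone",roi(470,620,50,140)&(mx<75))
    r=cv2.minAreaRect(P[P[:,2]>15][:,:2].astype(np.float32));print(r,P[:,:2].mean(0))
    P,m=stats("traytop",roi(380,640,-60,190)&(mx>85)&(hsv[...,1]>80)&(C[...,2]>14))
    P,m=stats("floor",roi(440,530,0,70)&(mx>85)&(hsv[...,1]>80))
    P,m=stats("stonetray",roi(400,600,-340,-160)&(hsv[...,1]>100))
    P,m=stats("stock",roi(330,520,380,520)&(hsv[...,1]>80)&(mx<90))
    Q=P[P[:,2]>26];r=cv2.minAreaRect(Q[:,:2].astype(np.float32));print("stock rect",r)
    if nm=="top":
        mt=m
        cs=cv2.findContours(m,0,1)[0];cc=max(cs,key=cv2.contourArea).reshape(-1,2)
        print("rect z32",cv2.minAreaRect(onz(t,cc,32)[:,:2].astype(np.float32)))
E
```

```text
6 corner [622.7257  136.00595] angles 81.44862 -9.054403
13.5 corner [620.9544  135.58984] angles 81.44862 -9.054411
21 corner [619.18604 135.17323] angles 81.44553 -9.054427
side back inner (array([609.06793,  73.36844], dtype=float32), array([0.14722951, 0.98910236], dtype=float32)) 81.53359
offset of corner from side's line -2.5961132
top stone 170 z pct [ 2.1 11.5 30.6 38.3 41.9] px 313 321 174 199
((442.7669372558594, 84.69593048095703), (296.22552490234375, 23.63394546508789), 5.263507843017578) [551.3194708   93.26259045]
top traytop 681 z pct [ 4.1  9.4 20.4 24.5 27. ] px 289 360 161 223
top floor 730 z pct [ 0.6  2.5  6.   9.8 12.2] px 327 350 198 228
top stonetray 2250 z pct [-0.3  2.3  6.6 14.9 26. ] px 409 464 186 230
top stock 285 z pct [ 6.4 17.4 30.9 34.9 37.8] px 182 200 224 261
stock rect ((334.7747802734375, 281.4900817871094), (442.4888000488281, 86.63508605957031), 69.11209869384766)
rect z32 ((400.32763671875, 449.2064514160156), (113.47005462646484, 21.341861724853516), 21.502426147460938)
side stone 233 z pct [ 3.9  7.  20.7 32.8 38.1] px 296 321 217 228
((547.981689453125, 697.0325927734375), (72.52393341064453, 1214.3575439453125), 1.1401112079620361) [558.2021562  110.20455161]
side traytop 409 z pct [ 5.2 14.8 19.2 22.1 23.6] px 284 346 200 238
side floor 345 z pct [1.  2.3 5.1 7.7 9.6] px 318 347 208 221
side stonetray 936 z pct [-1.5  2.   6.3 20.6 24.2] px 307 343 155 181
side stock 577 z pct [-1.7  1.5 22.2 33.3 35. ] px 355 397 297 321
stock rect ((504.77313232421875, 858.0770263671875), (898.4595336914062, 96.03614044189453), 75.32144927978516)
```

```bash
python3 - <<'E'
from m import *
from scipy.spatial.transform import Rotation as R
o=ctrl.get_obs();r=R.from_rotvec(o["orientation"]).as_matrix();print("tool axes\n",r.round(3), "jaw angle",np.degrees(np.arctan2(r[1,0],r[0,0])))
def rect(P):
    b=cv2.boxPoints(cv2.minAreaRect(P[:,:2].astype(np.float32)));e=[b[1]-b[0],b[2]-b[1]]
    e.sort(key=lambda v:-np.hypot(*v));a=np.degrees(np.arctan2(e[0][1],e[0][0]))
    return b.mean(0).round(1),np.hypot(*e[0]).round(1),np.hypot(*e[1]).round(1),((a+90)%180-90).round(2)
C=cloud(t);im=t["img"].astype(int);mx=im.max(2)
hsv=cv2.cvtColor(t["img"],cv2.COLOR_RGB2HSV)
def cont(m):
    cc=max(cv2.findContours(m.astype(np.uint8),0,1)[0],key=cv2.contourArea);return cc.reshape(-1,2),cv2.contourArea(cc)
roi=np.zeros(mx.shape,bool)
q=roi.copy();q[168:206,305:330]=True
cc,_=cont(q&(mx<72));
for z in(18,26,34):print("stone",z,rect(onz(t,cc,z)))
ys,xs=np.nonzero(q&(mx<72));print("stone centroid z24",onz(t,np.c_[xs,ys],24).mean(0))
q=roi.copy();q[150:245,284:366]=True
cc,_=cont(q&(hsv[...,1]>60));print("tray outline z6",rect(onz(t,cc,6)),"z21",rect(onz(t,cc,21)))
q=roi.copy();q[178:240,400:472]=True
cc,_=cont(q&(hsv[...,1]>90));print("stonetray z24",rect(onz(t,cc,24)))
q=roi.copy();q[215:266,175:205]=True
cc,_=cont(q&(mx<95)&(hsv[...,1]>60))
print("stock z32",rect(onz(t,cc,32)))
# blade edges: gray with blueish tone: print saturation compare
print("blade hsv",hsv[222,205],hsv[217,215],"table",hsv[205,205])
q=roi.copy();q[200:240,180:240]=True
m=q&(C[...,2]>4)&0
# side view stone & stock
ims=s["img"].astype(int);mxs=ims.max(2)
q=np.zeros(mxs.shape,bool);q[212:232,292:325]=True
ys,xs=np.nonzero(q&(mxs<72));
# triangulate stone centroids
c1,v1=ray(t,[np.c_[np.nonzero((lambda q:q)(np.zeros(1)))] ]) if 0 else (None,None)
print("side stone centroid z24",onz(s,np.c_[xs,ys],24).mean(0),"zspan depth",np.percentile(cloud(s)[ys,xs][:,2],[5,95]))
# square corners in side view (crop 6x at 320,240)
k=lambda x,y:(320+(x+.5)/6-.5,240+(y+.5)/6-.5)
print("side: stock top corners z32",onz(s,[k(207,408),k(229,432),k(466,357),k(444,328)],32).round(1).tolist())
print("side: heel bottom z0",onz(s,[k(229,492),k(462,410)],0).round(1).tolist())
k=lambda x,y:(165+(x+.5)/6-.5,190+(y+.5)/6-.5)
print("top: stock corners z32",onz(t,[k(90,202),k(133,192),k(214,410),k(168,427)],32).round(1).tolist())
print("top: blade end corners z11",onz(t,[k(376,98),k(395,152)],11).round(1).tolist())
E
```

```text
tool axes
 [[ 0.265 -0.    -0.964]
 [ 0.964 -0.001  0.265]
 [-0.001 -1.     0.   ]] jaw angle 74.65633017330397
stone 18 (array([560.6,  95.9], dtype=float32), np.float32(73.2), np.float32(23.0), np.float32(-0.23))
stone 26 (array([559.1,  95.7], dtype=float32), np.float32(72.8), np.float32(22.9), np.float32(-0.23))
stone 34 (array([557.5,  95.5], dtype=float32), np.float32(72.3), np.float32(22.7), np.float32(-0.23))
stone centroid z24 [556.01124587  96.3067203   24.        ]
tray outline z6 (array([535.7,  73. ], dtype=float32), np.float32(191.3), np.float32(188.9), np.float32(-8.44)) z21 (array([533.1,  72.8], dtype=float32), np.float32(189.2), np.float32(186.9), np.float32(-8.44))
stonetray z24 (array([ 494.7, -244. ], dtype=float32), np.float32(159.2), np.float32(128.1), np.float32(86.9))
stock z32 (array([403.3, 452.5], dtype=float32), np.float32(115.1), np.float32(22.6), np.float32(21.13))
blade hsv [ 10  14 113] [ 20   7 108] table [ 14  30 144]
side stone centroid z24 [561.68712572 104.97245094  24.        ] zspan depth [ 7.79218755 37.78056184]
side: stock top corners z32 [[455.8, 468.5, 32.0], [448.3, 481.9, 32.0], [346.3, 444.9, 32.0], [352.6, 427.8, 32.0]]
side: heel bottom z0 [[447.1, 484.9, -0.0], [344.9, 444.3, 0.0]]
top: stock corners z32 [[453.1, 482.6, 32.0], [457.7, 462.2, 32.0], [355.2, 420.4, 32.0], [347.4, 441.8, 32.0]]
top: blade end corners z11 [[504.6, 352.3, 11.0], [478.4, 342.5, 11.0]]
```

Request:
jog_arm([
  {"turn": [0, 0, 0.026], "dp": [0.7, -0.9, 0], "claw": 0.55},
  {"turn": [0, 0, 0.052], "dp": [0.7, -0.9, 0], "claw": 0.55},
  {"turn": [0, 0, 0.052], "dp": [0.7, -0.9, 0], "claw": 0.55},
  {"turn": [0, 0, 0.052], "dp": [0.7, -0.9, 0], "claw": 0.55},
])

```text
t: 0.43
ee_pos: [222.4, 528.1, 221.7]
orientation: [-1.26, -1.128, 1.132]
ft_force: [-0.1, -0.5, 0.2]
width: 64.5
```

Request:
jog_arm([
  {"turn": [0, 0, 0], "dp": [0.7, -1, 0], "claw": 0.55},
  {"turn": [0, 0, 0], "dp": [0.7, -1, 0], "claw": 0.55},
  {"turn": [0, 0, 0], "dp": [0.7, -1, 0], "claw": 0.55},
])

```text
t: 0.68
ee_pos: [279.1, 446.2, 221.4]
orientation: [-1.261, -1.126, 1.132]
ft_force: [-0.5, -1.0, 0.6]
width: 48.7
```

Request:
jog_arm([
  {"turn": [0, 0, 0], "dp": [0.7, -1, 0], "claw": 0.55},
  {"turn": [0, 0, 0], "dp": [0.7, -1, 0], "claw": 0.55},
  {"turn": [0, 0, 0], "dp": [0.7, -1, 0], "claw": 0.55},
])

```text
t: 0.93
ee_pos: [336.4, 364.3, 221.4]
orientation: [-1.263, -1.125, 1.131]
ft_force: [-1.1, -1.0, -0.6]
width: 48.0
```

Request:
jog_arm([
  {"turn": [0, 0, 0], "dp": [0.7, -1, 0], "claw": 0.55},
  {"turn": [0, 0, 0], "dp": [0.7, -1, 0], "claw": 0.55},
  {"turn": [0, 0, 0], "dp": [0.7, -1, 0], "claw": 0.55},
])

```text
t: 1.18
ee_pos: [394.2, 282.6, 221.5]
orientation: [-1.264, -1.124, 1.129]
ft_force: [0.8, 0.6, 0.4]
width: 48.4
```

Request:
jog_arm([
  {"turn": [0, 0, 0], "dp": [0.7, -1, 0], "claw": 0.55},
  {"turn": [0, 0, 0], "dp": [0.7, -1, 0], "claw": 0.55},
  {"turn": [0, 0, 0], "dp": [0.7, -1, 0], "claw": 0.55},
])

```text
t: 1.43
ee_pos: [452.7, 200.8, 221.8]
orientation: [-1.266, -1.124, 1.127]
ft_force: [0.1, 0.4, -0.6]
width: 47.8
```

Request:
jog_arm([
  {"turn": [0, 0, 0], "dp": [0.66, -0.65, -0.4], "claw": 0.52},
  {"turn": [0, 0, 0], "dp": [0.66, -0.65, -0.4], "claw": 0.52},
  {"turn": [0, 0, 0], "dp": [0.66, -0.65, -0.4], "claw": 0.52},
])

```text
t: 1.68
ee_pos: [508.9, 146.2, 187.8]
orientation: [-1.269, -1.121, 1.124]
ft_force: [-1.0, -0.5, -0.8]
width: 45.6
```

Request:
jog_arm([
  {"turn": [0, 0, 0], "dp": [0.66, -0.65, -0.4], "claw": 0.52},
  {"turn": [0, 0, 0], "dp": [0.66, -0.65, -0.8], "claw": 0.52},
  {"turn": [0, 0, 0], "dp": [0.66, -0.65, -0.8], "claw": 0.52},
  {"turn": [0, 0, 0], "dp": [0.66, -0.65, -0.8], "claw": 0.52},
])

```text
t: 2.02
ee_pos: [561.7, 93.4, 120.3]
orientation: [-1.267, -1.115, 1.125]
ft_force: [0.4, -0.2, 0.3]
width: 45.7
```

```bash
python3 - <<'E'
from h import *
from scipy.spatial.transform import Rotation as R
o=ctrl.get_obs();print(o["ee_pos"],o["width"]);r=R.from_rotvec(o["orientation"]).as_matrix();print(r.round(3),np.degrees(np.arctan2(r[1,0],r[0,0])))
for n,(x0,y0,x1,y1,k) in dict(side=(250,140,400,250,5),top=(260,130,400,240,5)).items():
    d=grab(n);cv2.imwrite(f"pics/{n}1.png",cv2.resize(d["img"][y0:y1,x0:x1,::-1],None,fx=k,fy=k,interpolation=cv2.INTER_CUBIC))
import pickle
t=pickle.load(open("top0.pkl","rb"))
mx=t["img"].max(2);q=np.zeros(mx.shape,bool);q[168:206,305:330]=True
ys,xs=np.nonzero(q&(mx<72));P=onz(t,np.c_[xs,ys],24)[:,:2];w,v=np.linalg.eigh(np.cov(P.T));print("PCA",np.degrees(np.arctan(v[1,1]/v[0,1])),np.sqrt(w)*4)
E
```

```text
[561.66013772  93.38626438 120.28302535] 45.70579051439153
[[ 0.121 -0.002 -0.993]
 [ 0.993 -0.006  0.121]
 [-0.006 -1.     0.001]] 83.0739345407531
PCA -6.163464859577288 [25.52034257 79.99812678]
```

View pics/side1.png

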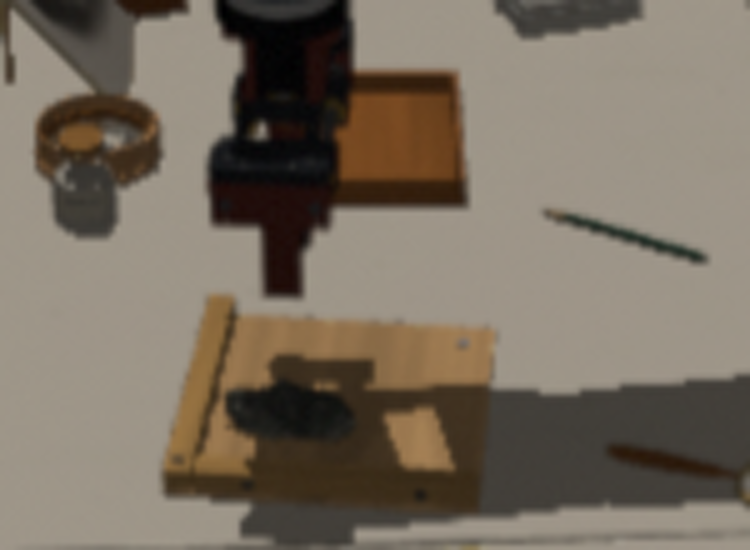

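View pics/top1.png

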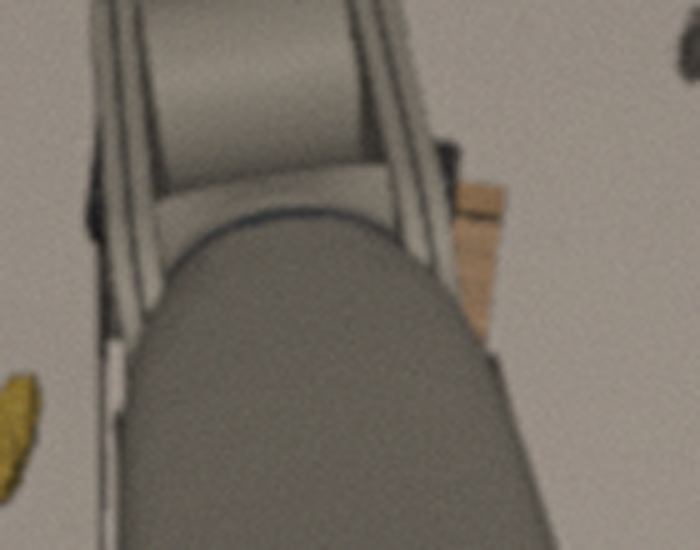

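Request:
jog_arm([
  {"dp": [-0.05, 0.045, -0.3], "turn": [0, 0, 0], "claw": 0.52},
  {"dp": [-0.05, 0.045, -0.6], "turn": [0, 0, 0], "claw": 0.52},
  {"dp": [-0.05, 0.045, -0.75], "turn": [0, 0, 0], "claw": 0.52},
  {"dp": [-0.05, 0.045, -0.75], "turn": [0, 0, 0], "claw": 0.52},
  {"dp": [-0.05, 0.045, -0.75], "turn": [0, 0, 0], "claw": 0.52},
])

```text
t: 2.53
ee_pos: [557.4, 99.6, 64.0]
orientation: [-1.267, -1.12, 1.125]
ft_force: [1.1, -1.0, 0.2]
width: 45.4
```

Request:
jog_arm([
  {"dp": [0, 0, -0.15], "turn": [0, 0, 0], "claw": 0.52},
  {"dp": [0, 0, -0.3], "turn": [0, 0, 0], "claw": 0.52},
  {"dp": [0, 0, -0.4], "turn": [0, 0, 0], "claw": 0.52},
  {"dp": [0, 0, -0.4], "turn": [0, 0, 0], "claw": 0.52},
])

```text
t: 2.87
ee_pos: [556.2, 99.3, 30.4]
orientation: [-1.266, -1.117, 1.126]
ft_force: [-0.9, 0.5, 0.3]
width: 45.9
```

Request:
jog_arm([
  {"dp": [0.02, -0.03, -0.1], "turn": [0, 0, 0], "claw": 0.52},
  {"dp": [0.02, -0.03, -0.19], "turn": [0, 0, 0], "claw": 0.52},
  {"dp": [0.02, -0.03, -0.19], "turn": [0, 0, 0], "claw": 0.52},
  {"dp": [0.02, -0.03, -0.19], "turn": [0, 0, 0], "claw": 0.52},
])

```text
t: 3.2
ee_pos: [557.5, 96.7, 14.5]
orientation: [-1.265, -1.116, 1.127]
ft_force: [-0.0, 0.0, 0.5]
width: 45.7
```

Request:
jog_arm([
  {"dp": [0, 0, 0], "turn": [0, 0, 0], "claw": 0},
  {"dp": [0, 0, 0], "turn": [0, 0, 0], "claw": 0},
  {"dp": [0, 0, 0], "turn": [0, 0, 0], "claw": 0},
  {"dp": [0, 0, 0], "turn": [0, 0, 0], "claw": 0},
  {"dp": [0, 0, 0], "turn": [0, 0, 0], "claw": 0},
])

```text
t: 3.62
ee_pos: [557.6, 96.8, 14.8]
orientation: [-1.266, -1.117, 1.127]
ft_force: [0.1, -0.3, 1.6]
width: 27.4
```

Request:
jog_arm([
  {"dp": [0, 0, 0.3], "turn": [0, 0, 0], "claw": 0},
  {"dp": [0, 0, 0.7], "turn": [0, 0, 0], "claw": 0},
  {"dp": [0, 0, 1], "turn": [0, 0, 0], "claw": 0},
  {"dp": [0, 0, 1], "turn": [0, 0, 0], "claw": 0},
])

```text
t: 3.95
ee_pos: [560.6, 97.3, 99.2]
orientation: [-1.27, -1.123, 1.122]
ft_force: [1.5, 0.4, -1.6]
width: 27.6
```

Request:
jog_arm([
  {"dp": [-0.16, -0.85, 0.1], "turn": [0, 0, 0], "claw": 0},
  {"dp": [-0.16, -0.85, 0.1], "turn": [0, 0, 0], "claw": 0},
  {"dp": [-0.16, -0.85, 0.1], "turn": [0, 0, 0], "claw": 0},
])

```text
t: 4.2
ee_pos: [546.7, 26.1, 107.3]
orientation: [-1.271, -1.12, 1.122]
ft_force: [0.6, -0.0, -1.0]
width: 27.4
```

Request:
jog_arm([
  {"dp": [-0.16, -0.85, 0], "turn": [0, 0, 0], "claw": 0},
  {"dp": [-0.16, -0.85, 0], "turn": [0, 0, 0], "claw": 0},
  {"dp": [-0.16, -0.85, 0], "turn": [0, 0, 0], "claw": 0},
])

```text
t: 4.45
ee_pos: [532.3, -45.3, 106.3]
orientation: [-1.271, -1.117, 1.121]
ft_force: [0.1, -0.0, -0.7]
width: 28.0
```

Request:
jog_arm([
  {"dp": [-0.16, -0.85, 0], "turn": [0, 0, 0], "claw": 0},
  {"dp": [-0.16, -0.85, 0], "turn": [0, 0, 0], "claw": 0},
  {"dp": [-0.16, -0.85, 0], "turn": [0, 0, 0], "claw": 0},
])

```text
t: 4.7
ee_pos: [518.5, -116.4, 105.4]
orientation: [-1.272, -1.114, 1.12]
ft_force: [0.0, -0.3, -1.3]
width: 27.8
```

Request:
jog_arm([
  {"dp": [-0.16, -0.85, 0], "turn": [0, 0, 0], "claw": 0},
  {"dp": [-0.16, -0.85, 0], "turn": [0, 0, 0], "claw": 0},
  {"dp": [-0.16, -0.85, 0], "turn": [0, 0, 0], "claw": 0},
])

```text
t: 4.95
ee_pos: [505.3, -187.5, 104.7]
orientation: [-1.274, -1.111, 1.119]
ft_force: [0.1, 0.1, -0.6]
width: 27.9
```

Request:
jog_arm([
  {"dp": [-0.13, -0.71, 0], "turn": [0, 0, 0], "claw": 0},
  {"dp": [-0.13, -0.71, -0.1], "turn": [0, 0, 0], "claw": 0},
  {"dp": [-0.13, -0.71, -0.4], "turn": [0, 0, 0], "claw": 0},
  {"dp": [-0.13, -0.71, -0.7], "turn": [0, 0, 0], "claw": 0},
  {"dp": [-0.13, -0.71, -0.8], "turn": [0, 0, 0], "claw": 0},
  {"dp": [-0.13, -0.71, -0.8], "turn": [0, 0, 0], "claw": 0},
])

```text
t: 5.45
ee_pos: [493.3, -242.6, 38.3]
orientation: [-1.269, -1.109, 1.12]
ft_force: [-0.4, 0.8, -0.5]
width: 27.4
```

```bash
python3 - <<'E'
from h import *
for n,(x0,y0,x1,y1,k) in dict(side=(250,100,400,210,5)).items():
    d=grab(n);cv2.imwrite(f"pics/{n}2.png",cv2.resize(d["img"][y0:y1,x0:x1,::-1],None,fx=k,fy=k,interpolation=cv2.INTER_CUBIC))
print(ctrl.get_obs()["ee_pos"])
E
```

```text
[ 494.33417344 -243.12105638   39.67923227]
```

View pics/side2.png

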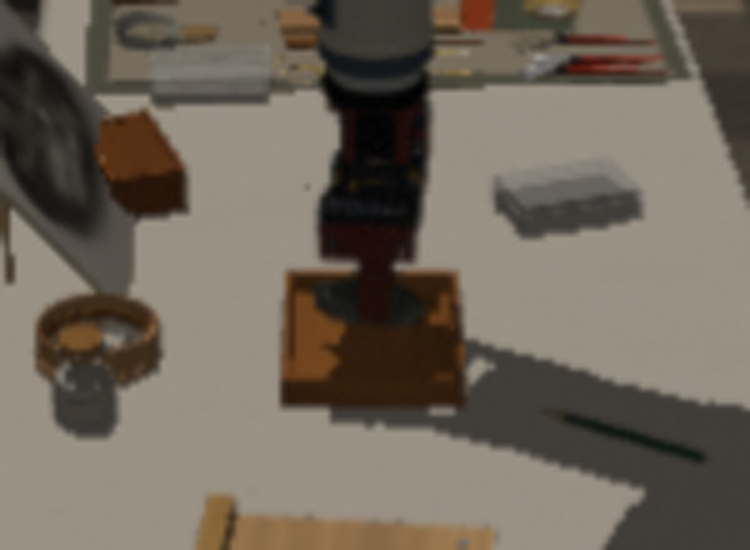

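Request:
jog_arm([
  {"dp": [0, 0, -0.1], "turn": [0, 0, 0], "claw": 0},
  {"dp": [0, 0, -0.2], "turn": [0, 0, 0], "claw": 0},
  {"dp": [0, 0, -0.27], "turn": [0, 0, 0], "claw": 0},
  {"dp": [0, 0, -0.27], "turn": [0, 0, 0], "claw": 0},
  {"dp": [0, 0, -0.27], "turn": [0, 0, 0], "claw": 0},
])

```text
t: 5.92
ee_pos: [494.3, -243.0, 17.9]
orientation: [-1.27, -1.11, 1.12]
ft_force: [-0.3, -0.9, -0.9]
width: 27.6
```

Request:
jog_arm([
  {"dp": [0, 0, -0.02], "turn": [0, 0, 0], "claw": 0},
  {"dp": [0, 0, -0.035], "turn": [0, 0, 0], "claw": 0},
  {"dp": [0, 0, -0.035], "turn": [0, 0, 0], "claw": 0},
])

```text
t: 6.17
ee_pos: [494.3, -243.0, 15.2]
orientation: [-1.27, -1.11, 1.12]
ft_force: [0.1, 0.3, -1.8]
width: 27.3
```

Request:
jog_arm([
  {"dp": [0, 0, 0], "turn": [0, 0, 0], "claw": 0.2},
  {"dp": [0, 0, 0], "turn": [0, 0, 0], "claw": 0.55},
  {"dp": [0, 0, 0], "turn": [0, 0, 0], "claw": 0.65},
  {"dp": [0, 0, 0], "turn": [0, 0, 0], "claw": 0.65},
  {"dp": [0, 0, 0], "turn": [0, 0, 0], "claw": 0.65},
])

```text
t: 6.58
ee_pos: [494.4, -243.1, 15.3]
orientation: [-1.271, -1.11, 1.12]
ft_force: [0.2, -0.5, -0.4]
width: 50.8
```

Request:
jog_arm([
  {"dp": [0, 0, 0.2], "turn": [0, 0, 0], "claw": 0.65},
  {"dp": [0, 0, 0.5], "turn": [0, 0, 0], "claw": 0.65},
  {"dp": [0, 0, 0.9], "turn": [0, 0, 0], "claw": 0.65},
  {"dp": [0, 0, 1], "turn": [0, 0, 0], "claw": 0.65},
  {"dp": [0, 0, 1], "turn": [0, 0, 0], "claw": 0.65},
])

```text
t: 7.0
ee_pos: [496.1, -244.0, 97.8]
orientation: [-1.276, -1.113, 1.119]
ft_force: [0.3, -0.1, -0.1]
width: 56.8
```

```bash
python3 - <<'E'
from h import *
for n,(x0,y0,x1,y1,k) in dict(side=(250,100,400,210,5)).items():
    d=grab(n);cv2.imwrite(f"pics/{n}3.png",cv2.resize(d["img"][y0:y1,x0:x1,::-1],None,fx=k,fy=k,interpolation=cv2.INTER_CUBIC))
print(ctrl.get_obs()["ee_pos"])
E
```

```text
[ 495.11190363 -243.42227709   96.23144879]
```

View pics/side3.png

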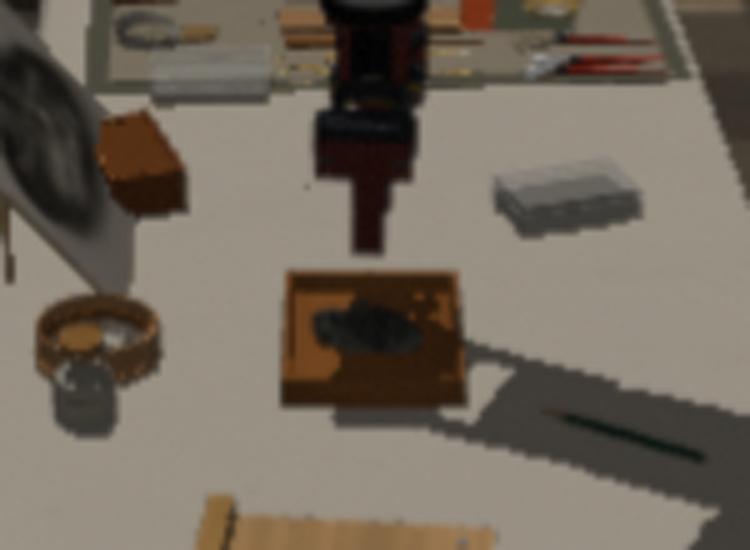

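Request:
jog_arm([
  {"dp": [-0.14, 1, 0.5], "turn": [0, 0, 0.02], "claw": 0.65},
  {"dp": [-0.14, 1, 0.5], "turn": [0, 0, 0.03], "claw": 0.65},
  {"dp": [-0.14, 1, 0.5], "turn": [0, 0, 0.03], "claw": 0.65},
])

```text
t: 7.3
ee_pos: [482.3, -159.9, 136.2]
orientation: [-1.227, -1.183, 1.191]
ft_force: [-0.1, -0.7, 0.4]
width: 57.1
```

Request:
jog_arm([
  {"dp": [-0.14, 1, 0], "turn": [0, 0, 0.02], "claw": 0.65},
  {"dp": [-0.14, 1, 0], "turn": [0, 0, 0.03], "claw": 0.65},
  {"dp": [-0.14, 1, 0], "turn": [0, 0, 0.03], "claw": 0.65},
])

```text
t: 7.55
ee_pos: [468.2, -75.2, 134.5]
orientation: [-1.175, -1.253, 1.264]
ft_force: [-1.0, -0.5, -0.3]
width: 57.0
```

Request:
jog_arm([
  {"dp": [-0.14, 1, 0], "turn": [0, 0, 0.02], "claw": 0.65},
  {"dp": [-0.14, 1, 0], "turn": [0, 0, 0.03], "claw": 0.65},
  {"dp": [-0.14, 1, 0], "turn": [0, 0, 0.03], "claw": 0.65},
])

```text
t: 7.8
ee_pos: [454.8, 8.8, 132.9]
orientation: [-1.122, -1.323, 1.337]
ft_force: [-0.7, 0.0, -0.6]
width: 57.0
```

Request:
jog_arm([
  {"dp": [-0.14, 1, 0], "turn": [0, 0, 0.02], "claw": 0.65},
  {"dp": [-0.14, 1, 0], "turn": [0, 0, 0.03], "claw": 0.65},
  {"dp": [-0.14, 1, 0], "turn": [0, 0, 0.03], "claw": 0.65},
])

```text
t: 8.05
ee_pos: [442.4, 92.7, 131.7]
orientation: [-1.066, -1.393, 1.409]
ft_force: [0.4, -0.1, -0.5]
width: 57.1
```

Request:
jog_arm([
  {"dp": [-0.14, 1, 0], "turn": [0, 0, 0.02], "claw": 0.65},
  {"dp": [-0.14, 1, 0], "turn": [0, 0, 0.03], "claw": 0.65},
  {"dp": [-0.14, 1, 0], "turn": [0, 0, 0.03], "claw": 0.65},
])

```text
t: 8.3
ee_pos: [430.9, 176.6, 130.7]
orientation: [-1.008, -1.463, 1.479]
ft_force: [0.6, 0.1, -0.5]
width: 57.1
```

Request:
jog_arm([
  {"dp": [-0.14, 1, 0], "turn": [0, 0, 0], "claw": 0.65},
  {"dp": [-0.14, 1, 0], "turn": [0, 0, 0], "claw": 0.65},
  {"dp": [-0.14, 1, 0], "turn": [0, 0, 0], "claw": 0.65},
])

```text
t: 8.55
ee_pos: [420.1, 260.7, 130.0]
orientation: [-1.007, -1.466, 1.479]
ft_force: [0.9, -0.3, 0.2]
width: 56.8
```

Request:
jog_arm([
  {"dp": [-0.14, 1, 0], "turn": [0, 0, 0], "claw": 0.65},
  {"dp": [-0.14, 1, 0], "turn": [0, 0, 0], "claw": 0.65},
  {"dp": [-0.14, 1, 0], "turn": [0, 0, 0], "claw": 0.65},
])

```text
t: 8.8
ee_pos: [409.8, 344.9, 129.4]
orientation: [-1.006, -1.47, 1.478]
ft_force: [0.4, 0.1, 0.5]
width: 57.0
```

Request:
jog_arm([
  {"dp": [-0.14, 0.8, 0], "turn": [0, 0, 0], "claw": 0.65},
  {"dp": [-0.14, 0.8, 0], "turn": [0, 0, 0], "claw": 0.65},
  {"dp": [-0.14, 0.8, 0], "turn": [0, 0, 0], "claw": 0.65},
])

```text
t: 9.05
ee_pos: [399.4, 411.7, 128.6]
orientation: [-1.005, -1.472, 1.477]
ft_force: [-0.2, 0.5, 0.0]
width: 57.4
```

```bash
cat >> h.py <<'E'
def st():
    from scipy.spatial.transform import Rotation as R
    o=ctrl.get_obs();r=R.from_rotvec(o["orientation"]).as_matrix()
    print("ee",o["ee_pos"].round(2),"jaw",np.degrees(np.arctan2(r[1,0],r[0,0])).round(2),"yaxis",r[:,1].round(4),"q",o["qpos"].round(2),"F",o["ft_force"].round(1),"M",o["moment"].round(2),"w",round(o["width"],1),"t",round(o["t"],2))
E
python3 -c "
from h import *
st()"
```

```text
ee [399.44 411.72 128.62] jaw 111.18 yaxis [-6.3e-03  9.0e-04 -1.0e+00] q [ 0.78  0.48  1.81  0.01  0.86 -1.17] F [-0.2  0.5  0. ] M [ 0.1  -0.06 -0.01] w 57.4 t 9.05
```

Request:
jog_arm([
  {"dp": [-0.05, 0.49, 0], "turn": [0, -0.002, 0], "claw": 0.6},
  {"dp": [-0.05, 0.49, -0.3], "turn": [0, -0.002, 0], "claw": 0.6},
  {"dp": [-0.05, 0.49, -0.6], "turn": [0, -0.002, 0], "claw": 0.6},
  {"dp": [-0.05, 0.49, -0.8], "turn": [0, -0.002, 0], "claw": 0.6},
  {"dp": [-0.05, 0.49, -0.8], "turn": [0, -0.002, 0], "claw": 0.6},
  {"dp": [-0.05, 0.49, -0.8], "turn": [0, -0.002, 0], "claw": 0.6},
])

```text
t: 9.55
ee_pos: [395.6, 448.7, 63.2]
orientation: [-1.011, -1.472, 1.478]
ft_force: [0.2, -0.4, 0.2]
width: 52.7
```

```bash
python3 - <<'E'
from h import *
for n,(x0,y0,x1,y1,k) in dict(side=(310,200,460,340,5),top=(150,180,280,280,6)).items():
    d=grab(n);cv2.imwrite(f"pics/{n}4.png",cv2.resize(d["img"][y0:y1,x0:x1,::-1],None,fx=k,fy=k,interpolation=cv2.INTER_CUBIC))
st()
E
```

```text
ee [396.48 450.3   65.19] jaw 111.12 yaxis [ 5.0e-04  1.1e-03 -1.0e+00] q [ 0.83  0.6   1.77  0.    0.77 -1.11] F [0.5 0.4 1. ] M [ 0.04  0.04 -0.01] w 52.9 t 9.65
```

View pics/side4.png

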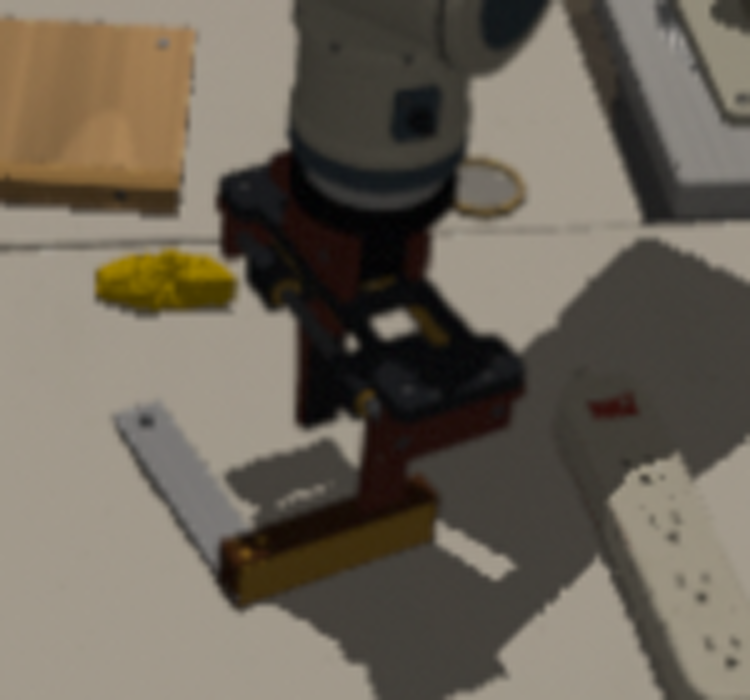

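View pics/top4.png

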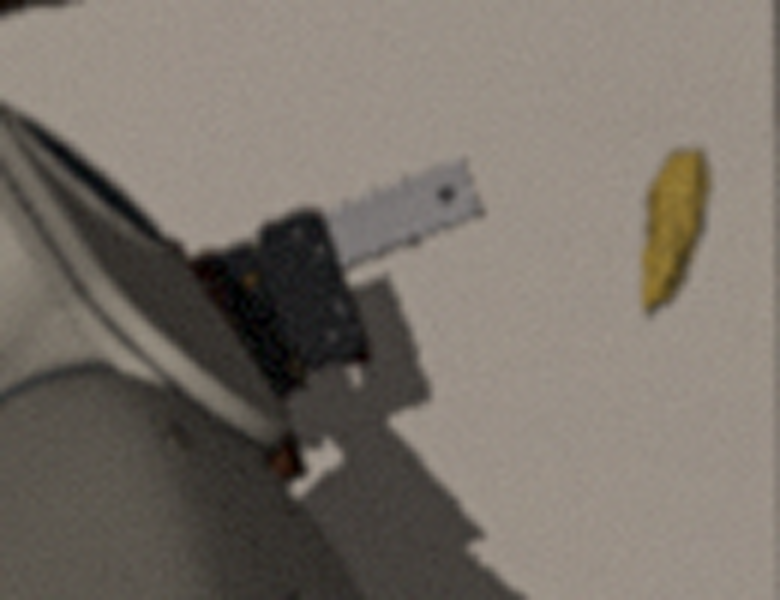

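Request:
jog_arm([
  {"dp": [-0.01, 0, -0.2], "turn": [0, 0, 0], "claw": 0.6},
  {"dp": [-0.01, 0, -0.4], "turn": [0, 0, 0], "claw": 0.6},
  {"dp": [-0.01, 0, -0.55], "turn": [0, 0, 0], "claw": 0.6},
  {"dp": [-0.01, 0, -0.55], "turn": [0, 0, 0], "claw": 0.6},
  {"dp": [-0.01, 0, -0.55], "turn": [0, 0, 0], "claw": 0.6},
])

```text
t: 10.07
ee_pos: [395.8, 450.1, 21.4]
orientation: [-1.012, -1.476, 1.474]
ft_force: [0.5, 0.2, 0.0]
width: 52.6
```

```bash
python3 -c "
from h import *
st()"
```

```text
ee [395.83 450.1   21.39] jaw 111.11 yaxis [ 3.e-04  8.e-04 -1.e+00] q [ 0.83  0.67  1.78  0.    0.69 -1.11] F [0.5 0.2 0. ] M [ 0.05  0.01 -0.  ] w 52.6 t 10.07
```

Request:
jog_arm([
  {"dp": [0, 0, -0.01], "turn": [0, 0, 0], "claw": 0.35},
  {"dp": [0, 0, -0.01], "turn": [0, 0, 0], "claw": 0.3},
  {"dp": [0, 0, -0.01], "turn": [0, 0, 0], "claw": 0},
  {"dp": [0, 0, -0.01], "turn": [0, 0, 0], "claw": 0},
  {"dp": [0, 0, -0.01], "turn": [0, 0, 0], "claw": 0},
  {"dp": [0, 0, -0.01], "turn": [0, 0, 0], "claw": 0},
])

```text
t: 10.57
ee_pos: [396.0, 450.4, 20.9]
orientation: [-1.012, -1.476, 1.474]
ft_force: [-0.9, 0.4, 2.1]
width: 19.7
```

```bash
python3 -c "
from h import *
st()"
```

```text
ee [395.96 450.4   20.92] jaw 111.11 yaxis [ 7.0e-04  1.4e-03 -1.0e+00] q [ 0.83  0.67  1.78  0.    0.69 -1.11] F [-0.9  0.4  2.1] M [0.14 0.09 0.03] w 19.7 t 10.57
```

Request:
jog_arm([
  {"dp": [0, 0, 0.2], "turn": [0, 0, 0], "claw": 0},
  {"dp": [0, 0, 0.5], "turn": [0, 0, 0], "claw": 0},
  {"dp": [0, 0, 0.8], "turn": [0, 0, 0], "claw": 0},
  {"dp": [0, 0, 1], "turn": [0, 0, 0], "claw": 0},
  {"dp": [0, 0, 1], "turn": [0, 0, 0], "claw": 0},
])

```text
t: 10.98
ee_pos: [397.3, 452.0, 104.1]
orientation: [-1.012, -1.482, 1.469]
ft_force: [0.1, 1.3, -0.6]
width: 19.4
```

Request:
jog_arm([
  {"dp": [0.2, -0.3, 0], "turn": [0, 0, -0.02], "claw": 0},
  {"dp": [0.4, -0.7, 0], "turn": [0, 0, -0.04], "claw": 0},
  {"dp": [0.46, -1, 0], "turn": [0, 0, -0.055], "claw": 0},
  {"dp": [0.46, -1, 0], "turn": [0, 0, -0.055], "claw": 0},
])

```text
t: 11.32
ee_pos: [433.7, 367.5, 102.5]
orientation: [-1.114, -1.35, 1.347]
ft_force: [-0.2, -0.6, -1.3]
width: 19.7
```

Request:
jog_arm([
  {"dp": [0.2, -0.4, 0], "turn": [0, 0, -0.02], "claw": 0},
  {"dp": [0.4, -0.8, 0], "turn": [0, 0, -0.04], "claw": 0},
  {"dp": [0.46, -1, 0], "turn": [0, 0, -0.055], "claw": 0},
  {"dp": [0.46, -1, 0], "turn": [0, 0, -0.055], "claw": 0},
])

```text
t: 11.65
ee_pos: [470.6, 284.6, 101.2]
orientation: [-1.204, -1.219, 1.22]
ft_force: [-0.0, -0.1, -1.0]
width: 19.5
```

Request:
jog_arm([
  {"dp": [0.2, -0.4, 0], "turn": [0, 0, -0.02], "claw": 0},
  {"dp": [0.4, -0.8, 0], "turn": [0, 0, -0.04], "claw": 0},
  {"dp": [0.46, -1, 0], "turn": [0, 0, -0.055], "claw": 0},
  {"dp": [0.46, -1, 0], "turn": [0, 0, -0.055], "claw": 0},
  {"dp": [0.46, -1, 0], "turn": [0, 0, -0.055], "claw": 0},
])

```text
t: 12.07
ee_pos: [507.0, 204.8, 100.6]
orientation: [-1.28, -1.09, 1.092]
ft_force: [1.2, 0.6, -1.2]
width: 19.9
```

```bash
python3 -c "
from h import *
st()"
```

```text
ee [507.03 204.85 100.56] jaw 80.9 yaxis [-9.e-04 -1.e-03 -1.e+00] q [ 0.36  0.49  1.88 -0.    0.78 -1.05] F [ 1.2  0.6 -1.2] M [ 0.05 -0.   -0.03] w 19.9 t 12.07
```

Request:
jog_arm([
  {"dp": [0.2, -0.4, 0], "turn": [0, 0, 0.003], "claw": 0},
  {"dp": [0.4, -0.8, -0.2], "turn": [0, 0, 0.003], "claw": 0},
  {"dp": [0.47, -0.95, -0.4], "turn": [0, 0, 0.003], "claw": 0},
  {"dp": [0.47, -0.95, -0.5], "turn": [0, 0, 0.003], "claw": 0},
  {"dp": [0.47, -0.95, -0.5], "turn": [0, 0, 0.003], "claw": 0},
  {"dp": [0.47, -0.95, -0.5], "turn": [0, 0, 0.003], "claw": 0},
])

```text
t: 12.57
ee_pos: [543.5, 130.3, 59.9]
orientation: [-1.274, -1.097, 1.102]
ft_force: [-1.0, 0.9, -1.8]
width: 19.8
```

```bash
python3 - <<'E'
from h import *
import pickle
st()
for n,(x0,y0,x1,y1,k) in dict(side=(265,170,365,250,8),top=(260,130,400,240,5)).items():
    d=grab(n);pickle.dump(d,open(n+"5.pkl","wb"));cv2.imwrite(f"pics/{n}5.png",cv2.resize(d["img"][y0:y1,x0:x1,::-1],None,fx=k,fy=k,interpolation=cv2.INTER_CUBIC))
st()
E
```

```text
ee [543.55 130.33  59.94] jaw 81.55 yaxis [-0.0028 -0.0011 -1.    ] q [ 0.21  0.57  1.86 -0.    0.71 -1.21] F [-1.   0.9 -1.8] M [0.05 0.04 0.04] w 19.8 t 12.57
ee [544.42 130.51  61.  ] jaw 81.57 yaxis [-5.e-04 -7.e-04 -1.e+00] q [ 0.21  0.56  1.86 -0.    0.71 -1.21] F [ 0.4 -0.1 -1. ] M [0.05 0.06 0.  ] w 19.7 t 12.67
```

View pics/side5.png

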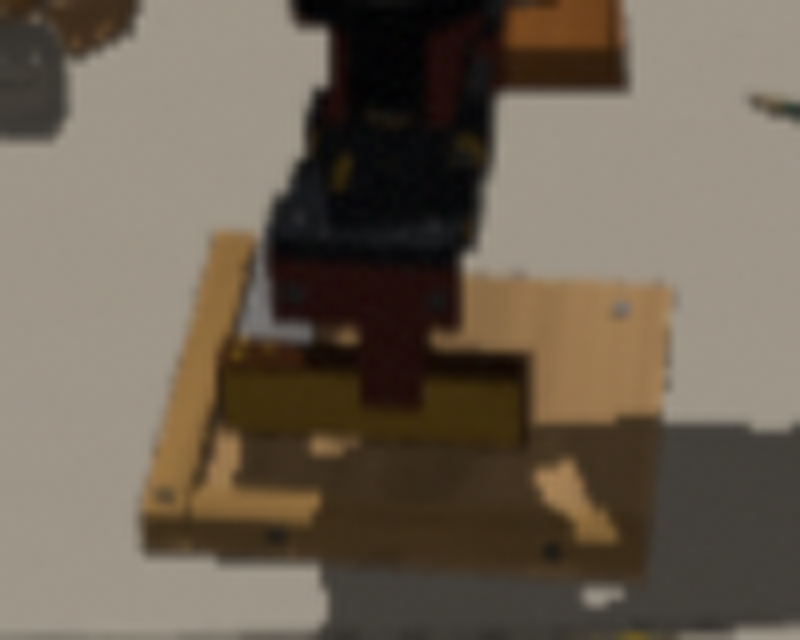

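View pics/top5.png

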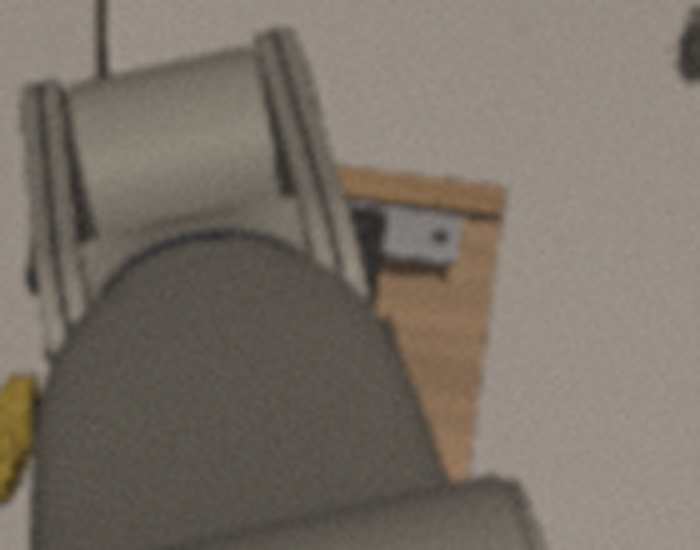

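```bash
python3 - <<'E'
from h import *
import pickle
s=pickle.load(open("side5.pkl","rb"));t=pickle.load(open("top5.pkl","rb"))
k=lambda x,y:(265+(x+.5)/8-.5,170+(y+.5)/8-.5)
print("outer top heel,end",onz(s,[k(226,364),k(526,376)],72).round(1).tolist(),"bottom",onz(s,[k(222,428),k(525,446)],40).round(1).tolist())
k=lambda x,y:(260+(x+.5)/5-.5,130+(y+.5)/5-.5)
print("blade outer",onz(t,[k(385,203),k(461,217)],51).round(1).tolist(),"end inner",onz(t,[k(455,265)],51).round(1).tolist())
yaw=np.radians(-8.5);ex=np.array([np.cos(yaw),np.sin(yaw)]);ey=np.array([-ex[1],ex[0]])
tcp=np.array([544.4,130.5]);heel=tcp+65*ex+10*ey
print("pred heel",heel,"stock end",heel-115*ex,"blade end",heel-140*ey,"blade at",heel-70*ey)
E
```

```text
outer top heel,end [[604.0, 133.2, 72.0], [495.1, 145.4, 72.0]] bottom [[606.6, 129.3, 40.0], [495.1, 145.2, 40.0]]
blade outer [[597.4, 36.7, 51.0], [588.9, -6.0, 51.0]] end inner [[561.4, -2.1, 51.0]]
pred heel [610.16412523 130.78254691] stock end [496.42730094 147.78062919] blade end [589.47080767  -7.67967396] blade at [599.81746645  61.55143647]
```

Request:
jog_arm([
  {"dp": [0, -0.025, -0.1], "turn": [0, 0, 0], "claw": 0},
  {"dp": [0, -0.025, -0.25], "turn": [0, 0, 0], "claw": 0},
  {"dp": [0, -0.025, -0.36], "turn": [0, 0, 0], "claw": 0},
  {"dp": [0, -0.025, -0.39], "turn": [0, 0, 0], "claw": 0},
  {"dp": [0, -0.025, -0.39], "turn": [0, 0, 0], "claw": 0},
  {"dp": [0, -0.025, -0.39], "turn": [0, 0, 0], "claw": 0},
])

```text
t: 13.17
ee_pos: [544.1, 128.4, 29.3]
orientation: [-1.275, -1.099, 1.101]
ft_force: [0.1, -0.0, -1.5]
width: 20.0
```

```bash
python3 -c "
from h import *
st()"
```

```text
ee [544.15 128.4   29.32] jaw 81.56 yaxis [-1.4e-03 -9.0e-04 -1.0e+00] q [ 0.21  0.62  1.87 -0.    0.65 -1.21] F [ 0.1 -0.  -1.5] M [ 0.   -0.02  0.02] w 20.0 t 13.17
```

Request:
jog_arm([
  {"dp": [0, 0, -0.01], "turn": [0, 0, 0], "claw": 0},
  {"dp": [0, 0, -0.02], "turn": [0, 0, 0], "claw": 0},
  {"dp": [0, 0, -0.025], "turn": [0, 0, 0], "claw": 0},
  {"dp": [0, 0, -0.025], "turn": [0, 0, 0], "claw": 0},
  {"dp": [0, 0, -0.025], "turn": [0, 0, 0], "claw": 0},
])

```text
t: 13.58
ee_pos: [544.2, 128.4, 27.5]
orientation: [-1.275, -1.099, 1.101]
ft_force: [0.7, 0.5, -1.8]
width: 19.6
```

Request:
jog_arm([
  {"dp": [0.03, -0.004, 0], "turn": [0, 0, 0], "claw": 0},
  {"dp": [0.06, -0.009, 0], "turn": [0, 0, 0], "claw": 0},
  {"dp": [0.08, -0.012, 0], "turn": [0, 0, 0], "claw": 0},
  {"dp": [0.08, -0.012, 0], "turn": [0, 0, 0], "claw": 0},
  {"dp": [0.08, -0.012, 0], "turn": [0, 0, 0], "claw": 0},
])

```text
t: 14.0
ee_pos: [550.9, 127.4, 27.5]
orientation: [-1.275, -1.099, 1.101]
ft_force: [-0.1, 0.1, -2.5]
width: 20.1
```

Request:
jog_arm([
  {"dp": [0.006, 0.03, 0], "turn": [0, 0, 0], "claw": 0},
  {"dp": [0.009, 0.06, 0], "turn": [0, 0, 0], "claw": 0},
  {"dp": [0.009, 0.06, 0], "turn": [0, 0, 0], "claw": 0},
  {"dp": [0.009, 0.06, 0], "turn": [0, 0, 0], "claw": 0},
])

```text
t: 14.33
ee_pos: [551.5, 132.4, 27.5]
orientation: [-1.275, -1.099, 1.101]
ft_force: [-1.0, 0.3, -1.2]
width: 19.9
```

```bash
python3 -c "
from h import *
st()"
```

```text
ee [551.52 132.45  27.47] jaw 81.57 yaxis [-1.e-03 -8.e-04 -1.e+00] q [ 0.22  0.63  1.85 -0.    0.66 -1.21] F [-1.   0.3 -1.2] M [ 0.08  0.01 -0.01] w 19.9 t 14.33
```

Request:
jog_arm([
  {"dp": [0, 0, -0.006], "turn": [0, 0, 0], "claw": 0},
  {"dp": [0, 0, -0.01], "turn": [0, 0, 0], "claw": 0},
  {"dp": [0, 0, -0.01], "turn": [0, 0, 0], "claw": 0},
])

```text
t: 14.58
ee_pos: [551.5, 132.5, 26.9]
orientation: [-1.275, -1.099, 1.101]
ft_force: [-1.2, 1.0, 1.5]
width: 19.6
```

Request:
jog_arm([
  {"dp": [0.006, 0.03, 0], "turn": [0, 0, 0], "claw": 0},
  {"dp": [0.006, 0.03, 0], "turn": [0, 0, 0], "claw": 0},
  {"dp": [0.006, 0.03, 0], "turn": [0, 0, 0], "claw": 0},
])

```text
t: 14.83
ee_pos: [552.1, 135.1, 26.9]
orientation: [-1.275, -1.099, 1.101]
ft_force: [-0.3, 1.0, 0.6]
width: 19.5
```

```bash
python3 -c "
from h import *
st()"
```

```text
ee [552.09 135.12  26.91] jaw 81.58 yaxis [-8.e-04 -6.e-04 -1.e+00] q [ 0.22  0.63  1.85 -0.    0.66 -1.2 ] F [-0.3  1.   0.6] M [ 0.17  0.06 -0.02] w 19.5 t 14.83
```

Request:
jog_arm([
  {"dp": [0.002, 0.012, 0], "turn": [0, 0, 0], "claw": 0},
  {"dp": [0.003, 0.02, 0], "turn": [0, 0, 0], "claw": 0},
  {"dp": [0.003, 0.02, 0], "turn": [0, 0, 0], "claw": 0},
])

```text
t: 15.08
ee_pos: [552.2, 136.0, 26.9]
orientation: [-1.275, -1.099, 1.102]
ft_force: [0.1, -5.3, 1.3]
width: 19.7
```

```bash
python3 -c "
from h import *
st()"
```

```text
ee [552.22 135.98  26.92] jaw 81.6 yaxis [-0.0012 -0.0017 -1.    ] q [ 0.22  0.63  1.85 -0.    0.66 -1.2 ] F [ 0.1 -5.3  1.3] M [-1.03  0.03 -0.07] w 19.7 t 15.08
```

Request:
jog_arm([
  {"dp": [0.012, 0, 0], "turn": [0, 0, 0], "claw": 0},
  {"dp": [0.02, 0, 0], "turn": [0, 0, 0], "claw": 0},
  {"dp": [0.02, 0, 0], "turn": [0, 0, 0], "claw": 0},
])

```text
t: 15.33
ee_pos: [553.0, 135.8, 26.8]
orientation: [-1.275, -1.097, 1.104]
ft_force: [-4.8, -1.6, 5.5]
width: 19.8
```

```bash
python3 -c "
from h import *
st()"
```

```text
ee [553.   135.81  26.84] jaw 81.6 yaxis [-0.003  -0.0021 -1.    ] q [ 0.22  0.63  1.85 -0.    0.67 -1.2 ] F [-4.8 -1.6  5.5] M [-0.38  0.73 -0.03] w 19.8 t 15.33
```

Request:
jog_arm([
  {"dp": [0.02, 0, 0.003], "turn": [0, 0, 0], "claw": 0},
  {"dp": [0.025, 0, 0.003], "turn": [0, 0, 0], "claw": 0},
  {"dp": [0.025, 0, 0.003], "turn": [0, 0, 0], "claw": 0},
  {"dp": [0.025, 0, 0.003], "turn": [0, 0, 0], "claw": 0},
])

```text
t: 15.67
ee_pos: [553.1, 135.8, 26.8]
orientation: [-1.272, -1.094, 1.106]
ft_force: [-8.2, 0.1, 6.6]
width: 19.9
```

```bash
python3 -c "
from h import *
st()"
```

```text
ee [553.06 135.78  26.84] jaw 81.6 yaxis [-0.0068 -0.0025 -1.    ] q [ 0.22  0.63  1.84 -0.    0.67 -1.2 ] F [-8.2  0.1  6.6] M [-0.06  1.28 -0.05] w 19.9 t 15.67
```

Request:
jog_arm([
  {"dp": [0.015, 0.008, 0.002], "turn": [0.001, -0.002, 0], "claw": 0},
  {"dp": [0.018, 0.015, 0.002], "turn": [0.001, -0.003, 0], "claw": 0},
  {"dp": [0.018, 0.022, 0.002], "turn": [0.001, -0.003, 0], "claw": 0},
  {"dp": [0.018, 0.022, 0.002], "turn": [0.001, -0.003, 0], "claw": 0},
  {"dp": [0.018, 0.022, 0.002], "turn": [0.001, -0.003, 0], "claw": 0},
])

```text
t: 16.08
ee_pos: [553.1, 136.0, 26.9]
orientation: [-1.276, -1.1, 1.102]
ft_force: [-5.4, -9.8, 7.4]
width: 19.7
```

```bash
python3 - <<'E'
from h import *
import pickle
st()
for n,(x0,y0,x1,y1,k) in dict(side=(265,170,365,250,8),top=(260,130,400,240,5)).items():
    d=grab(n);pickle.dump(d,open(n+"6.pkl","wb"));cv2.imwrite(f"pics/{n}6.png",cv2.resize(d["img"][y0:y1,x0:x1,::-1],None,fx=k,fy=k,interpolation=cv2.INTER_CUBIC))
    st()
E
```

```text
ee [553.14 135.97  26.88] jaw 81.64 yaxis [-4.0e-04 -1.7e-03 -1.0e+00] q [ 0.22  0.63  1.85 -0.    0.66 -1.2 ] F [-5.4 -9.8  7.4] M [-1.89  0.95 -0.09] w 19.7 t 16.08
ee [553.13 135.96  26.87] jaw 81.63 yaxis [-4.0e-04 -1.7e-03 -1.0e+00] q [ 0.22  0.63  1.85 -0.    0.66 -1.2 ] F [ -4.3 -10.6   7. ] M [-1.96  0.96 -0.03] w 19.6 t 16.13
ee [553.11 135.98  26.88] jaw 81.63 yaxis [-4.0e-04 -1.7e-03 -1.0e+00] q [ 0.22  0.63  1.85 -0.    0.66 -1.2 ] F [-5.  -9.6  7.3] M [-1.94  0.96 -0.04] w 19.4 t 16.18
```

View pics/side6.png

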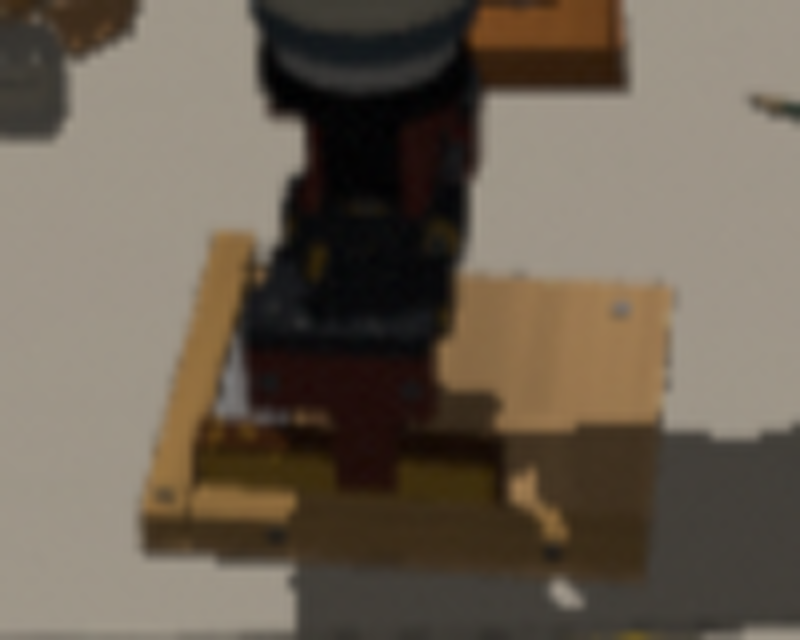

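View pics/top6.png

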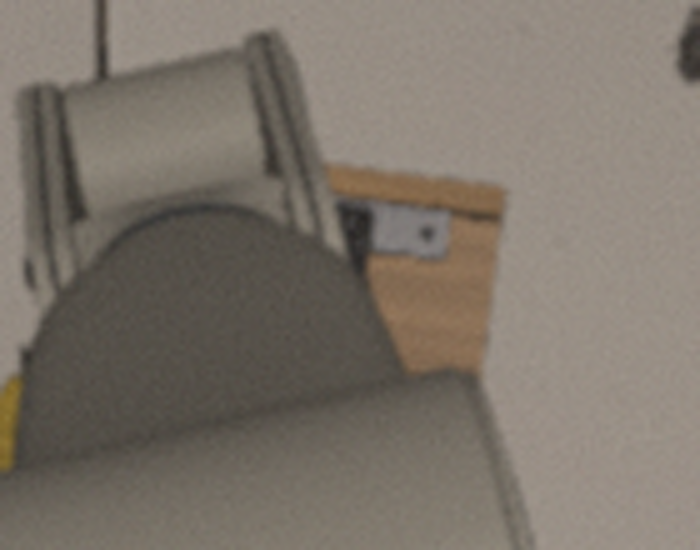

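Request:
jog_arm([
  {"dp": [-0.005, -0.015, 0.01], "turn": [0.0005, 0, 0], "claw": 0},
  {"dp": [-0.005, -0.015, 0.01], "turn": [0.0005, 0, 0], "claw": 0},
  {"dp": [-0.005, -0.015, 0.01], "turn": [0.0005, 0, 0], "claw": 0},
])

```text
t: 16.43
ee_pos: [553.0, 134.9, 27.5]
orientation: [-1.275, -1.101, 1.101]
ft_force: [-0.6, -0.4, -1.6]
width: 19.6
```

```bash
python3 -c "
from h import *
st()"
```

```text
ee [552.97 134.89  27.52] jaw 81.62 yaxis [ 0.e+00  2.e-04 -1.e+00] q [ 0.22  0.63  1.85  0.    0.66 -1.21] F [-0.6 -0.4 -1.6] M [-0.02  0.12 -0.08] w 19.6 t 16.43
```

Request:
jog_arm([
  {"dp": [0.01, 0, 0], "turn": [0, 0, 0], "claw": 0},
  {"dp": [0.02, 0, 0], "turn": [0, 0, 0], "claw": 0},
  {"dp": [0.02, 0, 0], "turn": [0, 0, 0], "claw": 0},
])

```text
t: 16.68
ee_pos: [553.0, 135.0, 27.1]
orientation: [-1.273, -1.098, 1.103]
ft_force: [-5.0, -0.5, 1.0]
width: 19.6
```

```bash
python3 -c "
from h import *
st()"
```

```text
ee [553.01 135.01  27.1 ] jaw 81.62 yaxis [-3.3e-03 -1.0e-04 -1.0e+00] q [ 0.22  0.63  1.85  0.    0.67 -1.21] F [-5.  -0.5  1. ] M [-0.02  0.9  -0.05] w 19.6 t 16.68
```

Request:
jog_arm([
  {"dp": [0.015, 0, 0.003], "turn": [0, -0.001, 0.002], "claw": 0},
  {"dp": [0.015, 0, 0.003], "turn": [0, -0.001, 0.003], "claw": 0},
  {"dp": [0.015, 0, 0.003], "turn": [0, -0.001, 0.003], "claw": 0},
])

```text
t: 16.93
ee_pos: [553.0, 135.0, 27.0]
orientation: [-1.269, -1.105, 1.109]
ft_force: [-5.1, -0.5, 0.7]
width: 20.0
```

```bash
python3 -c "
from h import *
st()"
```

```text
ee [552.97 135.04  26.98] jaw 82.15 yaxis [-2.7e-03 -4.0e-04 -1.0e+00] q [ 0.22  0.63  1.85  0.    0.67 -1.22] F [-5.1 -0.5  0.7] M [-0.18  0.88 -0.37] w 20.0 t 16.93
```

Request:
jog_arm([
  {"dp": [0.015, 0, 0.003], "turn": [0, -0.001, -0.003], "claw": 0},
  {"dp": [0.015, 0, 0.003], "turn": [0, -0.001, -0.006], "claw": 0},
  {"dp": [0.015, 0, 0.003], "turn": [0, -0.001, -0.006], "claw": 0},
])

```text
t: 17.18
ee_pos: [553.0, 135.3, 26.9]
orientation: [-1.278, -1.092, 1.095]
ft_force: [-5.7, 0.8, 1.0]
width: 19.6
```

```bash
python3 -c "
from h import *
st()"
```

```text
ee [553.04 135.28  26.94] jaw 81.07 yaxis [-1.8e-03 -5.0e-04 -1.0e+00] q [ 0.22  0.63  1.85 -0.    0.66 -1.2 ] F [-5.7  0.8  1. ] M [0.12 0.96 0.07] w 19.6 t 17.18
```

Request:
jog_arm([
  {"dp": [0.015, 0, 0.003], "turn": [0, -0.001, 0.002], "claw": 0},
  {"dp": [0.015, 0, 0.003], "turn": [0, -0.001, 0.003], "claw": 0},
  {"dp": [0.015, 0, 0.003], "turn": [0, -0.001, 0.003], "claw": 0},
])

```text
t: 17.43
ee_pos: [553.0, 135.3, 26.9]
orientation: [-1.275, -1.1, 1.102]
ft_force: [-5.6, -1.3, 1.1]
width: 19.6
```

```bash
python3 -c "
from h import *
st()"
```

```text
ee [553.01 135.26  26.91] jaw 81.64 yaxis [-0.0011 -0.001  -1.    ] q [ 0.22  0.63  1.85 -0.    0.66 -1.2 ] F [-5.6 -1.3  1.1] M [-0.19  0.97 -0.1 ] w 19.6 t 17.43
```

Request:
jog_arm([
  {"dp": [0, 0.012, 0.003], "turn": [0, -0.001, 0.002], "claw": 0},
  {"dp": [0, 0.022, 0.003], "turn": [0.001, -0.001, 0.002], "claw": 0},
  {"dp": [0, 0.028, 0.003], "turn": [0.001, -0.001, 0.002], "claw": 0},
  {"dp": [0.01, 0.028, 0.003], "turn": [0.001, -0.001, 0.002], "claw": 0},
  {"dp": [0.02, 0.028, 0.003], "turn": [0.001, -0.001, 0.002], "claw": 0},
  {"dp": [0.028, 0.028, 0.003], "turn": [0.001, -0.002, 0.002], "claw": 0},
  {"dp": [0.028, 0.028, 0.003], "turn": [0.001, -0.002, 0.002], "claw": 0},
  {"dp": [0.028, 0.028, 0.003], "turn": [0.001, -0.002, 0.002], "claw": 0},
])

```text
t: 18.1
ee_pos: [553.1, 136.1, 27.0]
orientation: [-1.272, -1.107, 1.106]
ft_force: [-8.9, -9.0, 8.4]
width: 20.0
```

```bash
python3 -c "
from h import *
st()"
```

```text
ee [553.05 136.11  27.05] jaw 82.04 yaxis [ 6.e-04 -1.e-04 -1.e+00] q [ 0.22  0.63  1.85 -0.    0.66 -1.21] F [-8.9 -9.   8.4] M [-1.74  1.48 -0.12] w 20.0 t 18.1
```

Request:
jog_arm([
  {"dp": [0.018, 0.018, 0.004], "turn": [0.001, -0.001, 0], "claw": 0},
  {"dp": [0.022, 0.022, 0.006], "turn": [0.001, -0.001, 0], "claw": 0},
  {"dp": [0.022, 0.022, 0.006], "turn": [0.001, -0.001, 0], "claw": 0},
  {"dp": [0.022, 0.022, 0.006], "turn": [0.001, -0.001, 0], "claw": 0},
])

```text
t: 18.43
ee_pos: [553.1, 136.2, 27.1]
orientation: [-1.271, -1.107, 1.107]
ft_force: [-6.5, -11.1, 3.6]
width: 19.9
```

```bash
python3 -c "
from h import *
st()"
```

```text
ee [553.06 136.15  27.08] jaw 82.1 yaxis [ 0.e+00  5.e-04 -1.e+00] q [ 0.22  0.63  1.85  0.    0.66 -1.21] F [ -6.5 -11.1   3.6] M [-2.12  0.93 -0.13] w 19.9 t 18.43
```

Request:
jog_arm([
  {"dp": [-0.003, -0.004, 0], "turn": [0, 0, 0], "claw": 0},
  {"dp": [-0.003, -0.004, -0.008], "turn": [0, 0, 0], "claw": 0},
  {"dp": [-0.003, -0.004, -0.012], "turn": [0, 0, 0], "claw": 0},
  {"dp": [-0.003, -0.004, -0.012], "turn": [0, 0, 0], "claw": 0},
])

```text
t: 18.77
ee_pos: [552.8, 135.7, 26.9]
orientation: [-1.271, -1.107, 1.108]
ft_force: [-4.8, -4.2, 9.9]
width: 20.0
```

```bash
python3 -c "
from h import *
st()"
```

```text
ee [552.79 135.65  26.87] jaw 82.13 yaxis [-1.e-04 -0.e+00 -1.e+00] q [ 0.22  0.63  1.85  0.    0.66 -1.21] F [-4.8 -4.2  9.9] M [-0.93  0.98 -0.16] w 20.0 t 18.77
```

Request:
jog_arm([
  {"dp": [0.01, 0.01, -0.004], "turn": [0, 0, 0], "claw": 0},
  {"dp": [0.02, 0.018, 0], "turn": [0.001, -0.001, 0], "claw": 0},
  {"dp": [0.03, 0.024, 0.003], "turn": [0.001, -0.001, 0], "claw": 0},
  {"dp": [0.036, 0.026, 0.004], "turn": [0.001, -0.001, 0], "claw": 0},
  {"dp": [0.036, 0.026, 0.004], "turn": [0.001, -0.001, 0], "claw": 0},
  {"dp": [0.036, 0.026, 0.004], "turn": [0.001, -0.001, 0], "claw": 0},
])

```text
t: 19.27
ee_pos: [553.0, 136.1, 26.9]
orientation: [-1.269, -1.106, 1.109]
ft_force: [-9.0, -10.0, 8.7]
width: 20.0
```

```bash
python3 - <<'E'
from h import *
import pickle
st()
for n,(x0,y0,x1,y1,k) in dict(side=(265,170,365,250,8),top=(310,150,380,210,11)).items():
    d=grab(n);pickle.dump(d,open(n+"7.pkl","wb"));cv2.imwrite(f"pics/{n}7.png",cv2.resize(d["img"][y0:y1,x0:x1,::-1],None,fx=k,fy=k,interpolation=cv2.INTER_CUBIC))
    st()
E
```

```text
ee [553.03 136.14  26.9 ] jaw 82.18 yaxis [-2.5e-03  4.0e-04 -1.0e+00] q [ 0.22  0.63  1.85  0.    0.66 -1.22] F [ -9.  -10.    8.7] M [-2.03  1.48 -0.23] w 20.0 t 19.27
ee [553.04 136.1   26.89] jaw 82.17 yaxis [-2.5e-03  4.0e-04 -1.0e+00] q [ 0.22  0.63  1.85  0.    0.66 -1.22] F [ -8.5 -10.6   7.7] M [-2.    1.5  -0.19] w 20.1 t 19.32
ee [553.03 136.14  26.89] jaw 82.17 yaxis [-2.4e-03  5.0e-04 -1.0e+00] q [ 0.22  0.63  1.85  0.    0.66 -1.22] F [ -8.4 -10.3   8.1] M [-2.07  1.52 -0.24] w 19.7 t 19.37
```

View pics/side7.png

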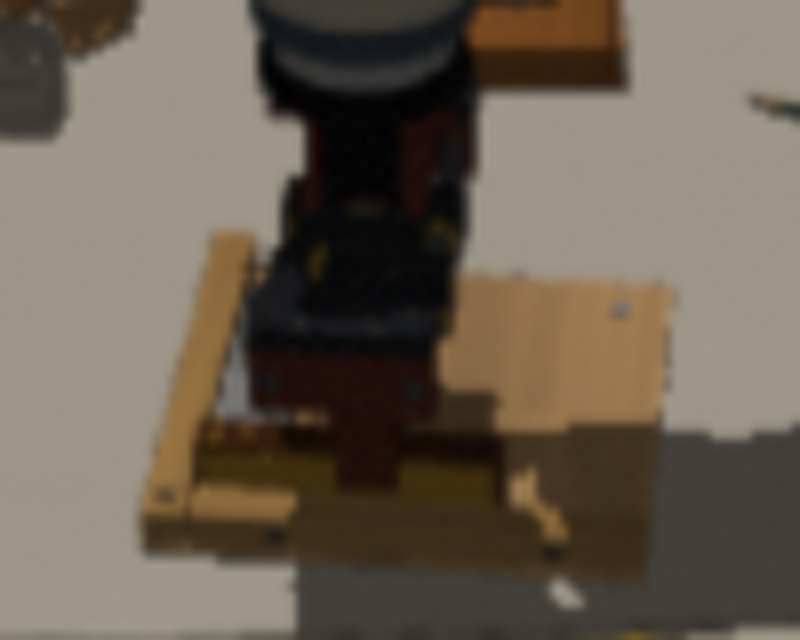

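View pics/top7.png

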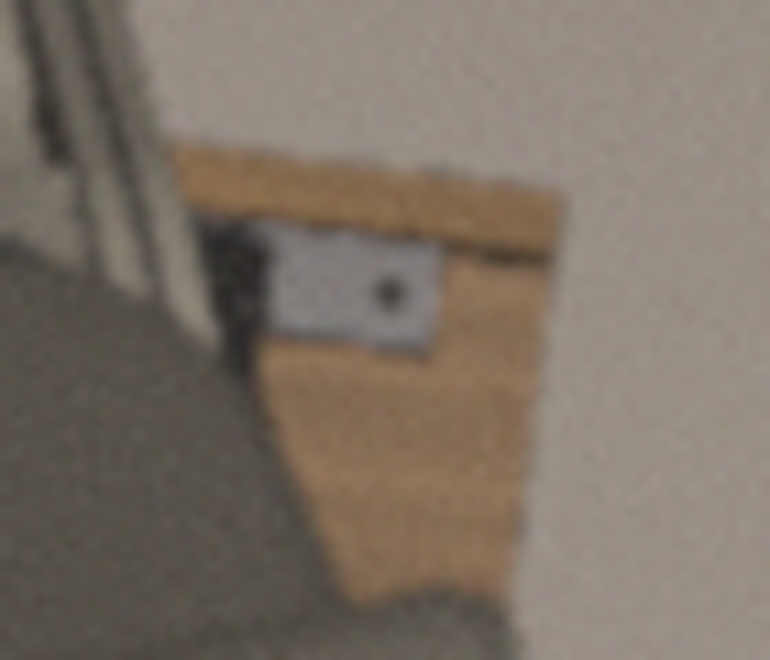

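Request:
jog_arm([
  {"dp": [0.036, 0.024, 0.003], "turn": [0.001, -0.0015, 0], "claw": 0},
  {"dp": [0.04, 0.026, 0.006], "turn": [0.001, -0.0015, 0], "claw": 0},
  {"dp": [0.042, 0.028, 0.006], "turn": [0.001, -0.0015, 0], "claw": 0},
  {"dp": [0.042, 0.028, 0.006], "turn": [0.001, -0.0015, 0], "claw": 0},
  {"dp": [0.042, 0.028, 0.006], "turn": [0.001, -0.0015, 0], "claw": 0},
])

```text
t: 19.78
ee_pos: [553.0, 136.2, 26.9]
orientation: [-1.267, -1.105, 1.111]
ft_force: [-11.7, -12.4, 8.8]
width: 20.0
```

```bash
python3 -c "
from h import *
st()"
```

```text
ee [553.03 136.24  26.9 ] jaw 82.22 yaxis [-4.7e-03  2.0e-04 -1.0e+00] q [ 0.22  0.63  1.84  0.    0.67 -1.22] F [-11.7 -12.4   8.8] M [-2.48  1.77 -0.23] w 20.0 t 19.78
```

Request:
jog_arm([
  {"dp": [0.038, 0.026, 0.005], "turn": [0.001, -0.002, 0], "claw": 0},
  {"dp": [0.036, 0.026, 0.006], "turn": [0.001, -0.003, 0], "claw": 0},
  {"dp": [0.036, 0.026, 0.006], "turn": [0.001, -0.003, 0], "claw": 0},
  {"dp": [0.036, 0.026, 0.006], "turn": [0.001, -0.003, 0], "claw": 0},
])

```text
t: 20.12
ee_pos: [553.1, 136.3, 26.9]
orientation: [-1.269, -1.108, 1.11]
ft_force: [-8.9, -12.4, 7.7]
width: 19.6
```

```bash
python3 -c "
from h import *
st()"
```

```text
ee [553.06 136.27  26.91] jaw 82.27 yaxis [-1.3e-03  1.0e-04 -1.0e+00] q [ 0.22  0.63  1.85  0.    0.66 -1.22] F [ -8.9 -12.4   7.7] M [-2.47  1.52 -0.22] w 19.6 t 20.12
```

Request:
jog_arm([
  {"dp": [0.036, 0.025, 0.008], "turn": [0.001, -0.002, 0], "claw": 0},
  {"dp": [0.042, 0.025, 0.009], "turn": [0.001, -0.0025, 0], "claw": 0},
  {"dp": [0.042, 0.025, 0.009], "turn": [0.001, -0.0025, 0], "claw": 0},
  {"dp": [0.042, 0.025, 0.009], "turn": [0.001, -0.0025, 0], "claw": 0},
])

```text
t: 20.45
ee_pos: [553.1, 136.3, 26.9]
orientation: [-1.269, -1.109, 1.11]
ft_force: [-10.5, -12.2, 5.7]
width: 19.9
```

```bash
python3 -c "
from h import *
st()"
```

```text
ee [553.08 136.26  26.93] jaw 82.3 yaxis [-4.e-04  0.e+00 -1.e+00] q [ 0.22  0.63  1.85  0.    0.66 -1.22] F [-10.5 -12.2   5.7] M [-2.32  1.65 -0.27] w 19.9 t 20.45
```

```bash
python3 - <<'E'
from h import *
d=grab("side");cv2.imwrite("pics/side8.png",d["img"][:,:,::-1]);st()
t=grab("top");cv2.imwrite("pics/top8.png",cv2.resize(t["img"][150:210,310:380,::-1],None,fx=11,fy=11,interpolation=cv2.INTER_CUBIC));st()
E
```

```text
ee [553.04 136.26  26.93] jaw 82.3 yaxis [-4.e-04  0.e+00 -1.e+00] q [ 0.22  0.63  1.85  0.    0.66 -1.22] F [ -9.9 -11.2   5.9] M [-2.32  1.67 -0.29] w 20.1 t 20.5
ee [553.07 136.28  26.94] jaw 82.31 yaxis [-4.e-04  1.e-04 -1.e+00] q [ 0.22  0.63  1.85  0.    0.66 -1.22] F [ -9.4 -11.4   6.3] M [-2.26  1.64 -0.31] w 20.2 t 20.55
```

View pics/side8.png

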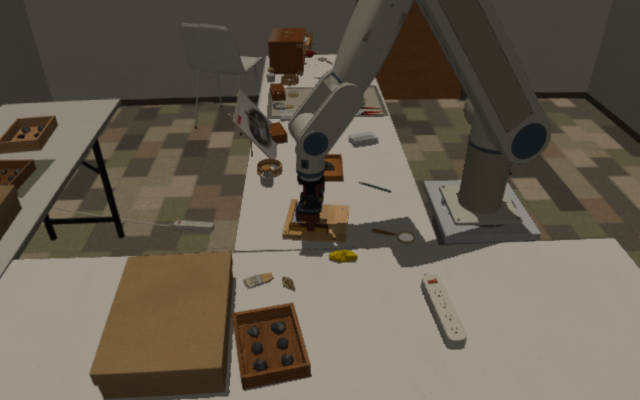

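View pics/top8.png

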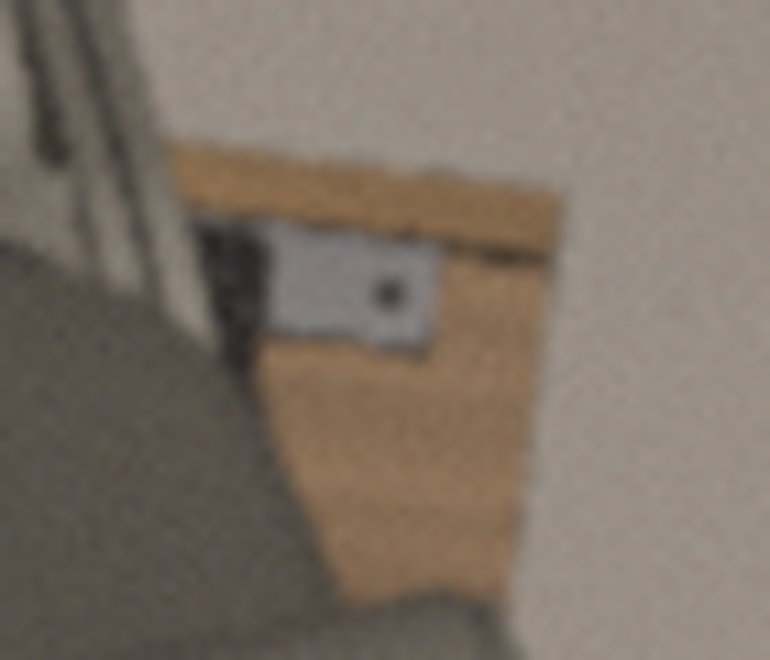

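```bash
python3 -c "
from h import *
print(ctrl.close_job());st()"
```

```text
the job is handed in; nothing more can be done
None
the job is handed in; nothing more can be done
```

I put the stone down in the empty stone tray. I then laid the try square in the tray corner and pressed it against both rails, and handed the job in at about 20.6 s with the gripper still holding it.

**Stone:** the side view showed it lying inside the stone tray after I let go. The other objects looked undisturbed in the last side picture.

**Pressing forces:** the last readings were about 9.4 N toward the back rail, 11.4 N toward the side rail and 6 N down. The arm was steady and the tool upright to within 0.0005 rad. The 6 N down is more than I wanted on the plywood. Some of the sideways force may therefore be carried by friction rather than the rails.

**Contact with the rails:** lifted off the plywood and clear of the side rail, the square still stopped against the back rail. The pressing moments fit both faces lying flush rather than touching at a corner. The top view showed no gap along the visible part of the blade.

**Checks that were weak or disagreed:**
- The jaw angle ended about 0.8° past the rail direction measured from the images. I turned it that way on purpose to load the blade end, and took the difference as give in the grip.
- No camera could see the stock's contact with the side rail, so that contact rests on the force readings alone.
- The two cameras disagreed by about 2.6 mm on where the back rail stands, so I settled its position by touch.

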